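# Put the work light's flat battery on the charger

## Robot

A 6-joint arm with a two-finger parallel gripper is mounted at the origin on the work surface. World frame = base frame: x ahead of the robot, y to its left, z up, the work surface at z = 0. Lengths are in m, angles in rad, forces in N, time in s.
With the tool pointing down it reaches from about 0.35 to 0.85 m from the base axis. Payload 8.1 kg.
Tool frame: the origin (TCP) lies on the centre line of the jaws, within the pads' length; the fingertips stand robot.tip_extent ahead of it and the grasp point (between the pads) lies 11 mm behind it (robot.tip_extent is the distance from the TCP to the fingertips, in m); y points along the fingers, z is the direction in which the jaws open and shut, and the axes are right-handed (so a half turn about y gives the same grasp; the last joint's range is limited). The gripper opens to 93 mm and grips with 3 to 60 N. Pads are 15 mm wide; open, the fingers measure 128 mm over their backs; the gripper's body (75 mm by 188 mm) begins 65 mm behind the grasp point.
Start: joints at [1.248, 0.13, 1.488, -0, 1.523, -0.085], TCP at [0.141, 0.583, 0.197] pointing down, gripper open.
Joint ranges: [-2.96, 2.96], [-0.89, 2.26], [0.02, 2.5], [-1.34, 4.48], [0, 2.73], [-2.66, 2.66]. Speed limits (rad/s): [2.39, 2.39, 2.79, 3.14, 3.14, 3.14].

## Interface

Orientations are given as a rotation vector (axis times angle).
In Python, from plant import monitor, optics, robot gives the robot as it stands.
- The arm moves only by the shell command python3 -m inch 'ROWS' [OPENING] [FORCE]. ROWS is JSON, a list that holds one entry, the list of rows, each a list of 6 numbers: the shift along the tool's x, y, z in mm, then the turn, a rotation vector about the tool's x, y, z in rad. A call has 1 to 8 rows; each row shifts and turns the commanded pose from where the row before left it, along the tool's axes as they then stand; what a row does not reach is not made up. A row lasts 1/8 s, in which the tool goes at most 62.5 mm and 10.7 degrees, less where a joint would pass 70% of its speed; a pose out of reach is approached as far as the arm can. A call is refused whole if a number of a shift passes 62.5 or a number of a turn 0.188, either way. A call with a gripper value outside its range is refused whole. OPENING is the finger opening in mm, from 0 to 93, set as the call begins (- or left out, the last holds). The fingers move at their own pace and stop on an object; FORCE is the grip in N (left out, the last holds). Time passes only in rows, so rows that do not move let the fingers close. It gives the time, the measured TCP pose, the force and the opening at its end, in the units of the state.
- monitor.read_state(): the state, without advancing time (a new reading comes with each control period).
- optics.read_camera(name): name is "scene" or "top" or "wrist"; returns a dict with "image" (384x512x3 uint8, blue, green, red), "fx", "fy", "cx", "cy" (pixels), "rvec" (rotation vector, rad) and "tvec" (3), from world to camera coordinates, as OpenCV has them. Camera axes: x right, y down, z forward; pixel columns grow to the right and rows downward; lengths in m; the calibration is good to about 2 mm. A picture is of the moment at which its call begins. There is no depth.
- robot.close_job(): hands the job in, once; it reports no verdict.
The state is a dict: "t": time; "q": joint angles; "dq": joint speeds; "joint_torque": joint torques, N m; "tool_pos": TCP position; "orientation": TCP orientation; "force": force on the tool from outside, world axes, zero at the start; "wrist_torque": the same for the moment, N m; "opening": finger opening in m.
Only numpy, scipy, OpenCV 4.12 (cv2) and the standard library are available. Lean on these libraries where they do the work, as an engineer would, in place of code of your own. Each camera call takes 0.05 s, during which the arm holds its last target.

## Task

The work light's battery pack is flat: squeeze in the catches on both of its sides, slide it up off the light's sloping rails, then slide it down the charger's rails until it is fully home and both catches have clicked out. Leave the pack there, and do not disturb the tape roll, tape measure, screwdriver and spanner lying around.

Things in the scene. Friction and masses are not known exactly. Their poses are not given: they have to be found in the camera images.
- pack_grip (a point): Black slide-on battery pack (0.37-0.58 kg), 100 long (x), 58 wide (y), 54 high (z). Point midway between its two catches, 28 above the underside, 38 from the flat tail face, 62 from the front. x to the tail (out of the rails), z from the underside to the outer face. T keel under it, 12 deep: its wings, 48 wide, reach from 54 to 12 ahead of this point; the stem, 28 wide, to 34 behind it.
- catch_left (a joint): Grey ribbed catch in the pack's +y side, 28 long, from 17 below to 16 above the pack_grip point. In m: 0 sprung out (5 mm proud; 68 mm over both), grows as it is pressed in: 0.005 flush with the side, 0.0055 most. Spring 3 N at rest, 7 N when flush. Its tooth, under the pack, lets go of the rail beyond 0.004; along the plain rail it rides at 0.0017 to 0.004; in its notch it reads 0.
- catch_right (a joint): The same on the pack's -y side. Squeeze both together, as the grasp, to release the pack.
- light_home (a point): Where pack_grip lies when the pack is home on the light. x: up the rails (the way off, 25 degrees above level, away from the robot), y: across, z: square out of the deck. Steel rails, 68 wide, wholly below the pack's underside, hold it down until it has moved 42 mm in x; then it lifts off along z. The lamp head is at x > 0.165, z > 0.11 m, the yoke's tubes 137 mm either side.
- charger_home (a point): Where pack_grip lies when the pack is home on the charger. Axes as for the light; slope 30 degrees. The keel's foot stands on the deck at z = 0: set it down at x = 0.08 to 0.10, slide it in -x to the stop at x = 0. The mouth, flared 5 mm a side, meets the wings at x = 0.095 to 0.08; then 1 mm play in y. Held down below x = 0.04. With catches out it takes 3 to 15 N; they click at x = 0 to 0.0015.
- light: Site floodlight, screwed down: grey base 240 x 196 mm, 290 wide over its tubes; origin under its middle, x away from the robot. In front (-x) the sloping battery deck; behind and above it the lamp head, 244 wide, 132 high, on a tube yoke, tilted 25 degrees down over the deck, 280 to 420 mm above the bench. It leaves little room for a tool held upright.
- charger: Grey wedge-shaped charger, screwed down, 124 wide, 174 long, 108 high at the back; origin on the bench 50 behind its front edge, x away from the robot. Its sloping deck with steel rails faces the robot.
- tape_roll: Paper tape roll, 104 across, 24 high, beside the charger; origin under its centre.
- tape_measure: Black and grey tape measure 72 x 36 x 66 high, beside the charger; origin under its centre.
- screwdriver: Black-handled screwdriver, 200 long, lying near the robot; origin under its middle.
- spanner: Steel spanner, 180 long, lying near the robot; origin under its middle.
- pack: The same pack; origin in the middle of its underside, axes as for pack_grip.
Things that resemble listed ones, but are neither listed nor needed, are in the scene too. What is shaped like the pack but orange or yellow is not meant.

How it is judged:
By the outcome, as a careful person would: the job done as asked, in the order asked, and still so for the second after the job is handed in, with the robot touching nothing.
It also fails if it takes over 62 s, if anything falls off the work surface, if the arm or the gripper's body presses on something with over 40 N, if the wrist force passes 120 N, or if a joint passes its speed limit or range.

## Working session

There is one attempt and no reset: what is moved stays moved. The work goes in short steps, Python scripts to look and compute and a shell command to move; the robot and the scene stay as the last step left them, time stands still between calls to the robot, and variables do not carry over. Pictures are saved under pics/ and viewed, and the job is handed in when it is done.

```bash
ls; mkdir -p pics; cat > h.py <<'E'
import numpy as np, cv2
from scipy.spatial.transform import Rotation as R
from plant import monitor, optics, robot
def cam(n):
    c=optics.read_camera(n); return c
def proj(c,P):
    Rm=cv2.Rodrigues(np.array(c['rvec'],float))[0]; p=Rm@np.array(P,float).reshape(-1,3).T+np.array(c['tvec'],float).reshape(3,1)
    return np.c_[c['fx']*p[0]/p[2]+c['cx'],c['fy']*p[1]/p[2]+c['cy']]
def ray(c,u,v):
    Rm=cv2.Rodrigues(np.array(c['rvec'],float))[0]; t=np.array(c['tvec'],float).reshape(3)
    d=Rm.T@np.array([(u-c['cx'])/c['fx'],(v-c['cy'])/c['fy'],1]); return -Rm.T@t,d/np.linalg.norm(d)
def onz(c,u,v,z):
    o,d=ray(c,u,v); return o+d*(z-o[2])/d[2]
def tri(c1,p1,c2,p2):
    o1,d1=ray(c1,*p1);o2,d2=ray(c2,*p2)
    s=np.linalg.lstsq(np.c_[d1,-d2],o2-o1,rcond=None)[0]
    a=o1+d1*s[0];b=o2+d2*s[1]; return (a+b)/2,np.linalg.norm(a-b)
E
python3 - <<'E'
from h import *
import pickle
s=monitor.read_state(); print({k:np.round(v,4) for k,v in s.items()}); print(robot.tip_extent)
d={}
for n in ["scene","top","wrist"]:
    c=cam(n); d[n]=c; cv2.imwrite(f"pics/{n}0.png",cv2.resize(c['image'],(768,576),interpolation=cv2.INTER_CUBIC))
    o,_=ray(c,0,0);print(n,o,c['fx'],ray(c,256,192)[1])
pickle.dump(d,open('d0.pkl','wb'))
E
```

```text
pics
{'t': np.float64(0.0), 'q': array([ 1.2476,  0.1312,  1.4893, -0.    ,  1.523 , -0.0854]), 'dq': array([ 0.0006, -0.0008, -0.0007,  0.0009, -0.002 ,  0.0014]), 'joint_torque': array([-7.00000e-04, -5.59828e+01, -4.91772e+01,  7.66000e-02,
        3.46000e-02, -2.00000e-04]), 'tool_pos': array([0.1412, 0.5826, 0.1957]), 'orientation': array([-1.5645,  0.187 , -0.1865]), 'force': array([ 0.7875,  0.4435, -0.1029]), 'wrist_torque': array([ 0.0065,  0.0302, -0.0027]), 'opening': np.float64(0.0927)}
0.008
scene [ 1.29684323 -0.23174267  0.68576603] 362.4041621289096 [-0.78163306  0.21987533 -0.58369907]
top [ 0.21021311 -0.01581769  1.35655984] 491.34437451081476 [ 0.20756097 -0.00594473 -0.97820402]
wrist [0.0658821  0.60087636 0.38417029] 297.2949051304003 [ 0.2797937  -0.07224221 -0.95733826]
```

View pics/scene0.png

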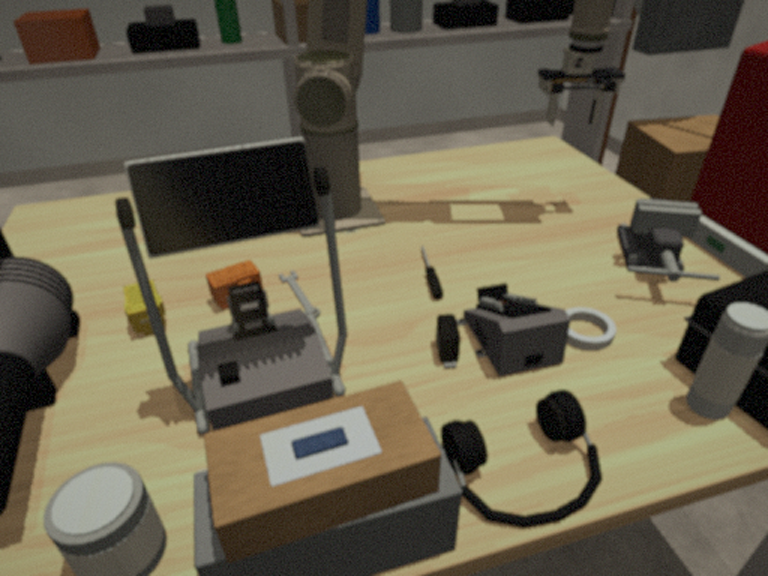

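View pics/top0.png

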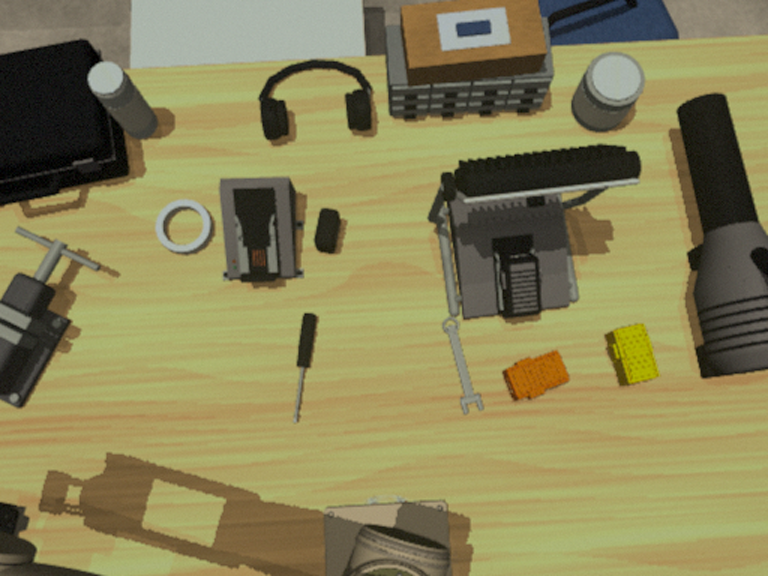

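View pics/wrist0.png

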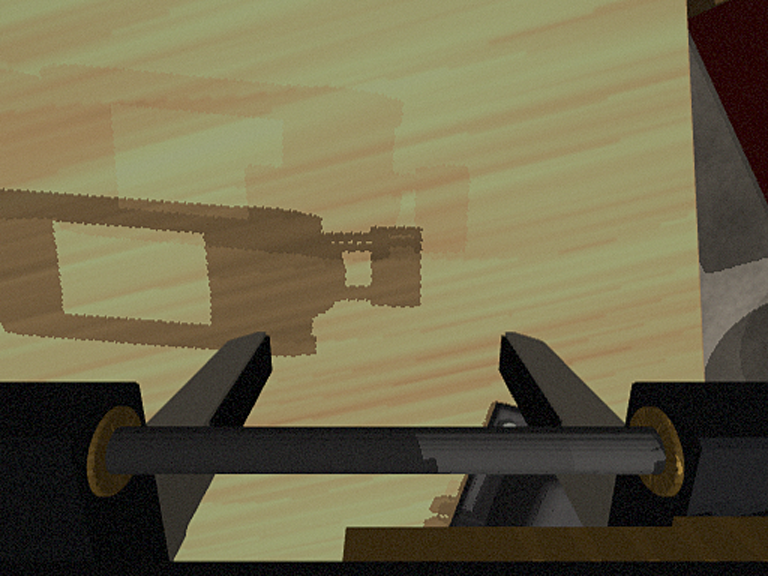

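```bash
python3 - <<'E'
import pickle,cv2,numpy as np
d=pickle.load(open('d0.pkl','rb'))
t=d['top']['image'];s=d['scene']['image']
def crop(i,x0,y0,w,h,k): return cv2.resize(cv2.convertScaleAbs(i[y0:y0+h,x0:x0+w],alpha=2.0,beta=15),None,fx=k,fy=k,interpolation=cv2.INTER_CUBIC)
cv2.imwrite('pics/z1.png',crop(t,280,90,115,125,4.7))
cv2.imwrite('pics/z2.png',crop(t,140,110,90,85,6.5))
cv2.imwrite('pics/z3.png',crop(s,120,170,120,110,5))
cv2.imwrite('pics/z4.png',crop(s,285,180,100,80,6.5))
E
```

```text
(no output)
```

View pics/z1.png

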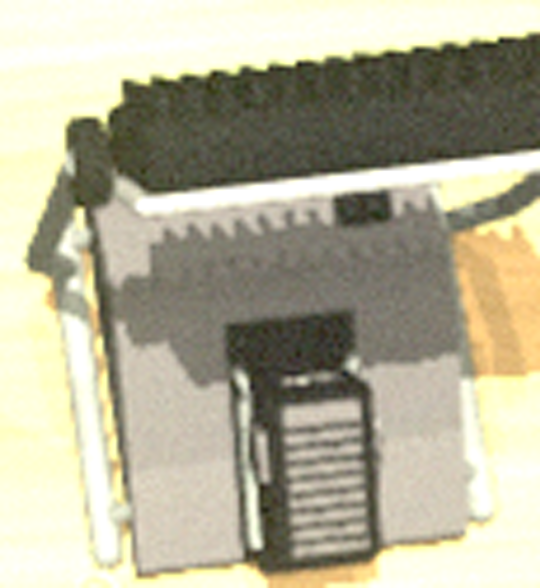

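View pics/z2.png

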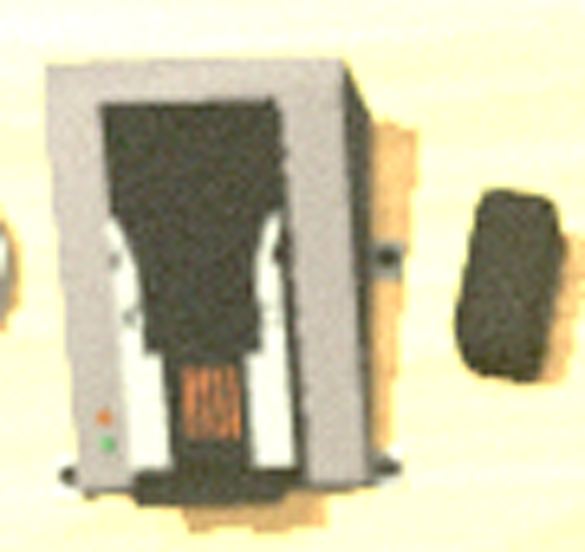

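View pics/z3.png

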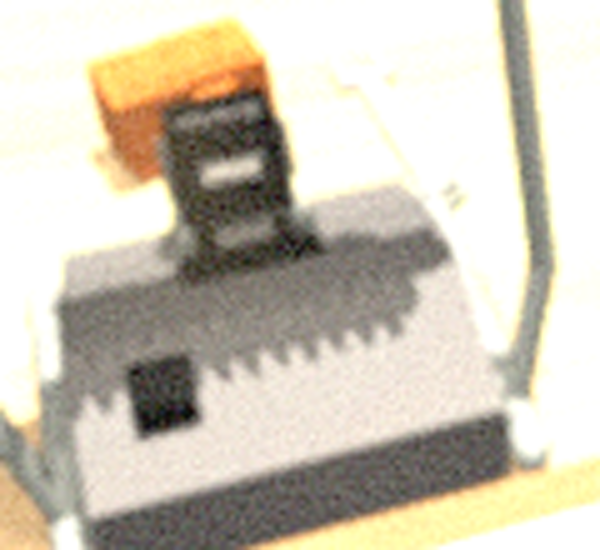

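View pics/z4.png

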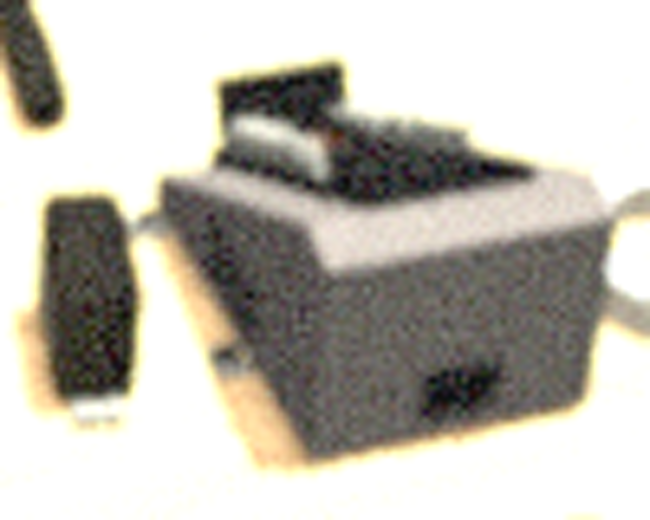

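```bash
python3 - <<'E'
from h import *
import pickle
d=pickle.load(open('d0.pkl','rb'));t,s,w=d['top'],d['scene'],d['wrist']
np.set_printoptions(precision=4,suppress=True)
st=monitor.read_state();Rt=R.from_rotvec(st['orientation']).as_matrix();print(Rt)
print('cam in tool',Rt.T@(ray(w,0,0)[0]-st['tool_pos']));Rc=cv2.Rodrigues(np.array(w['rvec'],float))[0];print('Rcam cols in tool\n',Rt.T@Rc.T)
T1=lambda x,y:(280+x/4.7-.5,90+y/4.7-.5);T2=lambda x,y:(140+x/6.5-.5,110+y/6.5-.5);S3=lambda x,y:(120+x/5-.5,170+y/5-.5);S4=lambda x,y:(285+x/6.5-.5,180+y/6.5-.5)
print('pack tail top corners')
print(tri(t,T1(262,392),s,S3(272,98)),tri(t,T1(372,378),s,S3(165,112)))
print('charger back top corners',tri(t,T2(48,65),s,S4(612,228)),tri(t,T2(343,60),s,S4(332,268)))
for p in[(48,65),(343,60)]:print(onz(t,*T2(*p),0.108))
for p in[(85,490),(300,485)]:print(onz(t,*T2(*p),0.01))
for p in[(135,572),(468,538)]:print(onz(t,*T1(*p),0.05))
E
```

```text
[[ 0.9719 -0.0005  0.2356]
 [-0.2356 -0.0013  0.9719]
 [-0.0001 -1.     -0.0014]]
cam in tool [-0.0775 -0.1882 -0.0003]
Rcam cols in tool
 [[ 0.0001  0.9604  0.2785]
 [ 0.0011 -0.2785  0.9604]
 [ 1.      0.0002 -0.0011]]
pack tail top corners
(array([ 0.5035, -0.227 ,  0.1504]), np.float64(0.0016799452465667089)) (array([ 0.5065, -0.2828,  0.1559]), np.float64(0.0038385105908492305))
charger back top corners (array([0.6959, 0.2603, 0.0951]), np.float64(0.0012506445858494082)) (array([0.6899, 0.1393, 0.1002]), np.float64(0.006128807478083182))
[0.6906 0.2569 0.108 ]
[0.6856 0.1355 0.108 ]
[0.5335 0.2649 0.01  ]
[0.5302 0.1721 0.01  ]
[ 0.4263 -0.1613  0.05  ]
[ 0.4347 -0.3542  0.05  ]
```

```bash
python3 -m inch '[[[30,-30,-15,0,0,0],[50,-20,-28,0,0,0],[50,0,-28,0,0,0],[50,0,-28,0,0,0],[50,0,-28,0,0,0],[50,0,-28,0,0,0],[50,0,-28,0,0,0],[50,0,-28,0,0,0]]]' 93; python3 -m inch '[[[50,0,-28,0,0,0],[50,0,-25,0,-0.1,0],[20,0,0,0,-0.097,0],[0,0,0,0,0,0]]]'
python3 - <<'E'
from h import *
import pickle
c=cam('wrist');pickle.dump((c,monitor.read_state()),open('d1.pkl','wb'))
cv2.imwrite('pics/w1.png',cv2.resize(cv2.convertScaleAbs(c['image'],alpha=1.8,beta=10),(768,576),interpolation=cv2.INTER_CUBIC))
E
```

```text
t: 1.15
tool_pos: [0.4619, 0.287, 0.2466]
orientation: [-1.563, 0.187, -0.187]
force: [0.2, 0.2, 0.3]
opening: 0.093
t: 1.65
tool_pos: [0.566, 0.2098, 0.2458]
orientation: [-1.571, 0.035, -0.033]
force: [0.1, 0.3, -0.1]
opening: 0.0931
```

View pics/w1.png

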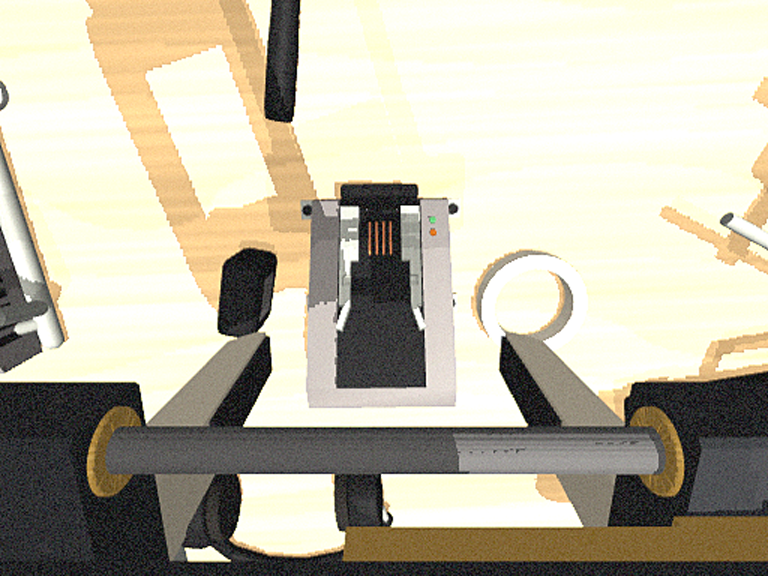

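```bash
python3 - <<'E'
import pickle,cv2
c,_=pickle.load(open('d1.pkl','rb'))
cv2.imwrite('pics/z5.png',cv2.resize(cv2.convertScaleAbs(c['image'][115:280,195:315],alpha=1.5),None,fx=5,fy=5,interpolation=cv2.INTER_CUBIC)[:, :][0:600])
cv2.imwrite('pics/z5b.png',cv2.resize(cv2.convertScaleAbs(c['image'][165:280,195:315],alpha=1.5),None,fx=5,fy=5,interpolation=cv2.INTER_CUBIC))
E
```

```text
(no output)
```

View pics/z5.png

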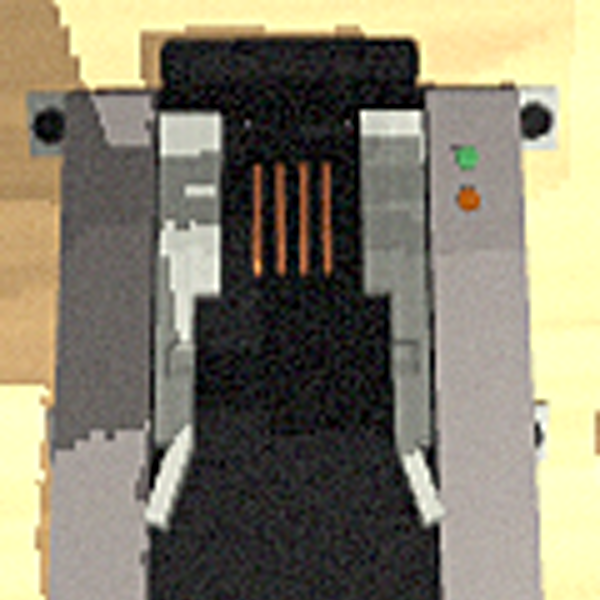

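View pics/z5b.png

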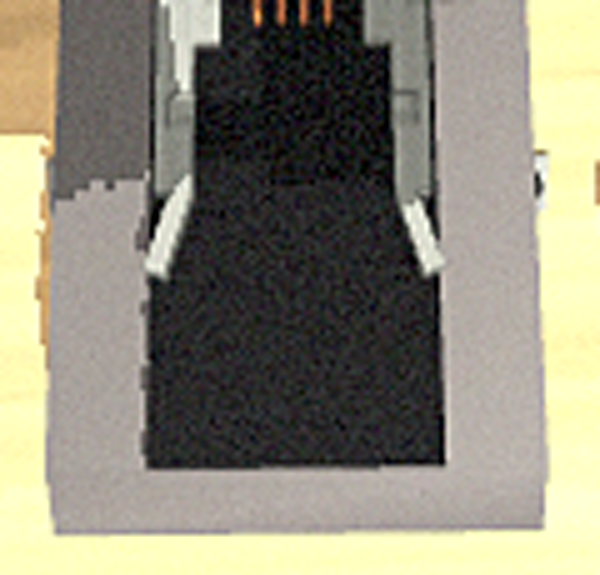

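```bash
cat > m1.py <<'E'
from h import *
import pickle
np.set_printoptions(precision=4,suppress=True)
d=pickle.load(open('d0.pkl','rb'));t,s=d['top'],d['scene']
w,st=pickle.load(open('d1.pkl','rb'))
A=lambda x,y:(195+x/5-.4,115+y/5-.4);B=lambda x,y:(195+x/5-.4,165+y/5-.4);T2=lambda x,y:(140+x/6.5-.42,110+y/6.5-.42)
bl,br=onz(w,*B(55,535),.108),onz(w,*B(543,528),.108);print('back',bl,br,np.linalg.norm(bl-br))
for z in(0.0075,.02,.03,.04):
  a,b=onz(w,*A(62,91),z),onz(w,*A(520,88),z);print('front z',z,a,b,np.linalg.norm(a-b),'len',np.linalg.norm(((bl+br)/2-(a+b)/2)[:2]))
print('tri mouth', tri(w,A(165,525),t,T2(288,212)),tri(w,A(428,523),t,T2(108,215)))
print('tri lip', tri(w,A(208,295),t,T2(257,352)),tri(w,A(375,295),t,T2(155,352)))
print('tri leds', tri(w,A(467,157),t,T2(107,443)),tri(w,A(467,199),t,T2(104,417)))
print('tri back', tri(w,B(55,535),t,T2(343,60)),tri(w,B(543,528),t,T2(48,65)))
E
python3 m1.py
```

```text
back [0.6871 0.1405 0.108 ] [0.6903 0.2616 0.108 ] 0.12114342446263625
front z 0.0075 [0.5263 0.1404 0.0075] [0.531  0.2701 0.0075] 0.129775637211522 len 0.16007851427250502
front z 0.02 [0.5252 0.1425 0.02  ] [0.5298 0.2684 0.02  ] 0.12597434441445887 len 0.1612509666839347
front z 0.03 [0.5243 0.1442 0.03  ] [0.5288 0.2671 0.03  ] 0.1229333101768084 len 0.16218909261114736
front z 0.04 [0.5234 0.1459 0.04  ] [0.5278 0.2657 0.04  ] 0.119892275939158 len 0.16312736158984045
tri mouth (array([0.6377, 0.1667, 0.06  ]), np.float64(0.0011513348201077694)) (array([0.6295, 0.2362, 0.09  ]), np.float64(0.0018579862181493597))
tri lip (array([0.5767, 0.1819, 0.0565]), np.float64(0.0014740329514858562)) (array([0.5794, 0.2253, 0.0547]), np.float64(0.0022809182209525547))
tri leds (array([0.5475, 0.2516, 0.0307]), np.float64(0.002539379872086228)) (array([0.5579, 0.2513, 0.0356]), np.float64(0.0017269205243670273))
tri back (array([0.6908, 0.1376, 0.0986]), np.float64(0.0040496512836630735)) (array([0.6946, 0.2608, 0.0994]), np.float64(0.004463101274618009))
```

```bash
python3 -m inch '[[[-12,25,0,0,0,-0.131],[-12,25,0,0,0,-0.131],[-12,25,0,0,0,-0.131],[-12,25,0,0,0,-0.131],[0,0,0,0,0,0]]]'
python3 - <<'E'
from h import *
import pickle
c=cam('wrist');pickle.dump((c,monitor.read_state()),open('d2.pkl','wb'))
cv2.imwrite('pics/w2.png',cv2.resize(cv2.convertScaleAbs(c['image'],alpha=1.6,beta=5),(768,576),interpolation=cv2.INTER_CUBIC))
E
```

```text
t: 2.33
tool_pos: [0.5296, 0.2102, 0.1306]
orientation: [-1.549, -0.372, -0.429]
force: [-0.2, -0.2, -0.6]
opening: 0.0931
```

View pics/w2.png

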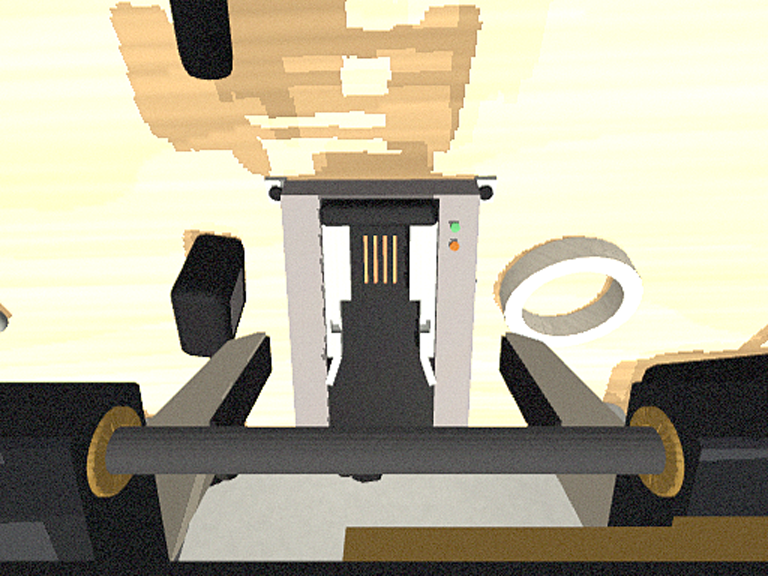

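```bash
python3 - <<'E'
import pickle,cv2
c,_=pickle.load(open('d2.pkl','rb'))
cv2.imwrite('pics/z6.png',cv2.resize(cv2.convertScaleAbs(c['image'][112:212,175:335],alpha=1.1),None,fx=5,fy=5,interpolation=cv2.INTER_CUBIC))
cv2.imwrite('pics/z7.png',cv2.resize(cv2.convertScaleAbs(c['image'][190:290,175:335],alpha=1.1),None,fx=5,fy=5,interpolation=cv2.INTER_CUBIC))
E
```

```text
(no output)
```

View pics/z6.png

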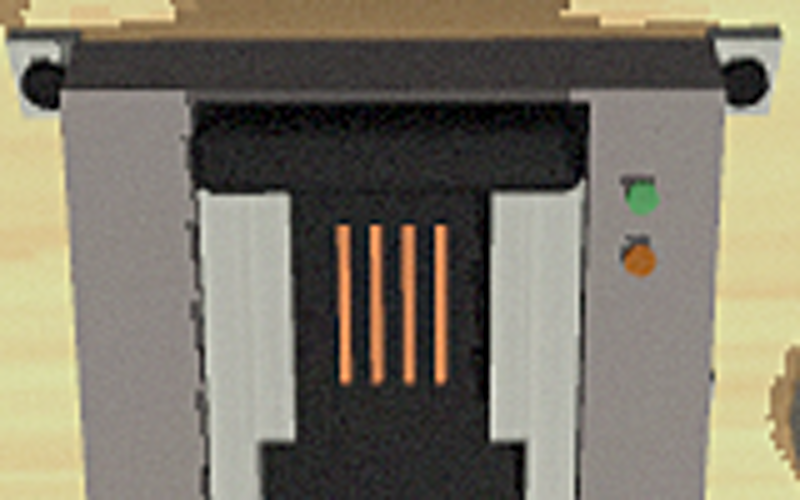

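View pics/z7.png

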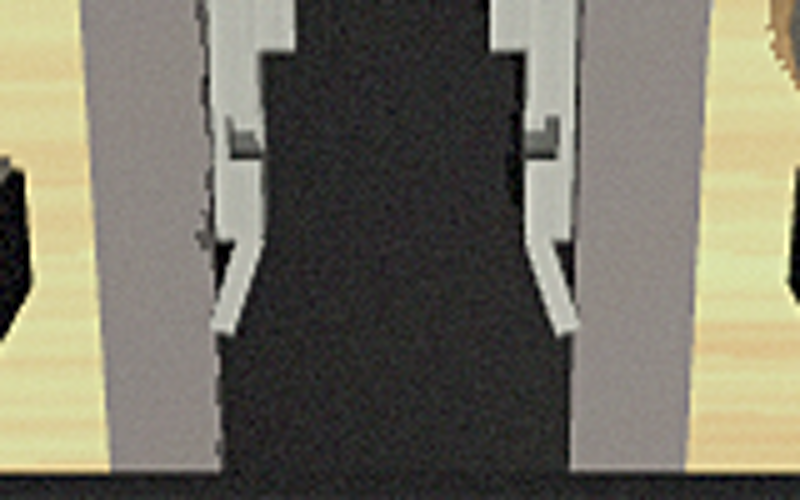

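```bash
cat > m2.py <<'E'
from h import *
import pickle
np.set_printoptions(precision=4,suppress=True)
w,_=pickle.load(open('d1.pkl','rb'));v,_=pickle.load(open('d2.pkl','rb'))
A=lambda x,y:(195+x/5-.4,115+y/5-.4);C=lambda x,y:(175+x/5-.4,112+y/5-.4);D=lambda x,y:(175+x/5-.4,190+y/5-.4)
def pr(n,a,b):
    p,e=tri(w,a,v,b);print(n,p,round(e*1e3,2));return p
m1=pr('mouthR',A(172,523),D(235,333));m2=pr('mouthL',A(422,523),D(556,333))
f1=pr('flareR',A(192,440),D(265,240));f2=pr('flareL',A(400,440),D(527,240))
l1=pr('lipR',A(222,297),C(293,441));l2=pr('lipL',A(362,297),C(490,441))
pr('led g',A(467,157),C(642,197));pr('led o',A(467,199),C(640,260))
pr('c',A(258,163),C(343,226));pr('c',A(327,163),C(441,226));pr('c',A(258,275),C(346,383));pr('c',A(327,272),C(440,383))
pr('frontR',A(62,91),C(62,90));pr('frontL',A(520,88),C(725,90))
for a,b in((m1,m2),(f1,f2),(l1,l2)):
    dd=b-a;print('w',np.linalg.norm(dd),'mid',(a+b)/2,'yaw',np.arctan2(-dd[0],dd[1]))
x=(m1+m2-l1-l2)/2;print('along',np.linalg.norm(x),'slope',np.degrees(np.arctan2(x[2],np.hypot(x[0],x[1]))),'yaw',np.arctan2(x[1],x[0]))
E
python3 m2.py
```

```text
mouthR [0.6216 0.1727 0.1004] 1.64
mouthL [0.6246 0.2341 0.0997] 0.82
flareR [0.604  0.1788 0.0911] 0.19
flareL [0.6064 0.2292 0.0904] 0.4
lipR [0.5734 0.1863 0.0703] 0.76
lipL [0.5751 0.2222 0.0699] 0.74
led g [0.546  0.2522 0.0351] 0.12
led o [0.5562 0.2517 0.0413] 0.61
c [0.5439 0.1964 0.0439] 0.05
c [0.5447 0.2144 0.0437] 0.12
c [0.5709 0.1955 0.0579] 0.09
c [0.5707 0.2134 0.0587] 0.14
frontR [0.5249 0.1442 0.0255] 1.41
frontL [0.5293 0.2675 0.0253] 0.41
w 0.06150400155686721 mid [0.6231 0.2034 0.1001] yaw -0.04834136379732852
w 0.05041065012951766 mid [0.6052 0.204  0.0907] yaw -0.04714279553749916
w 0.03593494347038539 mid [0.5742 0.2043 0.0701] yaw -0.046239783871398606
along 0.05730395678937933 slope 31.513863176956395 yaw -0.01769683495399398
```

```bash
python3 -m inch '[[[-10,-50,0,0,0,0],[-10,-50,-30,0,0,0],[0,-15,-58,0,0,0],[0,0,-60,0,0,0],[0,0,-60,0,0,0],[0,0,-60,0,0,0],[0,0,-60,0,0,0],[0,0,-60,0,0,0]]]'; python3 -m inch '[[[0,0,-60,0.04,-0.069,0.045],[0,0,-20,0,0,0.045],[0,0,0,0,0,0]]]'
python3 - <<'E'
from h import *
import pickle
st=monitor.read_state();np.set_printoptions(precision=4,suppress=True)
print(st['tool_pos'],R.from_rotvec(st['orientation']).as_matrix())
c=cam('wrist');pickle.dump((c,st),open('d3.pkl','wb'))
cv2.imwrite('pics/w3.png',cv2.resize(cv2.convertScaleAbs(c['image'],alpha=1.6,beta=5),(768,576),interpolation=cv2.INTER_CUBIC))
E
```

```text
t: 3.38
tool_pos: [0.4634, -0.1693, 0.2393]
orientation: [-1.549, -0.378, -0.438]
force: [1.1, 0.7, 0.2]
opening: 0.0927
t: 3.75
tool_pos: [0.4616, -0.2492, 0.2367]
orientation: [-1.539, -0.362, -0.305]
force: [0.4, -0.2, 0.0]
opening: 0.093
[ 0.4616 -0.2492  0.2367] [[ 0.9103  0.4124 -0.0363]
 [ 0.034   0.0129  0.9993]
 [ 0.4126 -0.9109 -0.0023]]
```

View pics/w3.png

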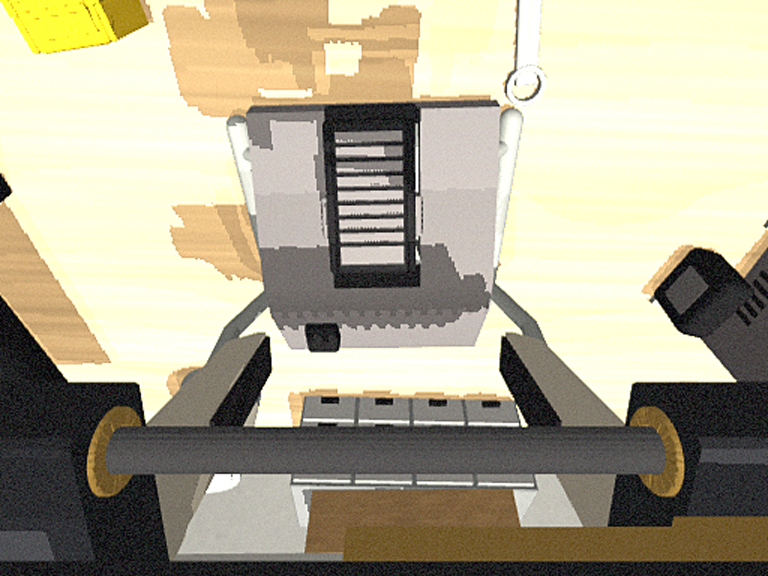

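```bash
python3 -m inch '[[[-17,28,-3,0,0,0],[-17,28,-3,0,0,0],[0,0,0,0,0,0]]]'
python3 - <<'E'
from h import *
import pickle
st=monitor.read_state();np.set_printoptions(precision=4,suppress=True)
print(st['tool_pos'])
c=cam('wrist');pickle.dump((c,st),open('d4.pkl','wb'))
b,_=pickle.load(open('d3.pkl','rb'))
cv2.imwrite('pics/w4.png',cv2.resize(cv2.convertScaleAbs(c['image'],alpha=1.6,beta=5),(768,576),interpolation=cv2.INTER_CUBIC))
cv2.imwrite('pics/z8.png',cv2.resize(cv2.convertScaleAbs(b['image'][60:210,190:310],alpha=3),None,fx=4,fy=4,interpolation=cv2.INTER_CUBIC))
E
```

```text
t: 4.18
tool_pos: [0.4513, -0.2496, 0.1653]
orientation: [-1.534, -0.359, -0.299]
force: [0.3, -0.3, 0.8]
opening: 0.093
[ 0.4513 -0.2496  0.1653]
```

View pics/w4.png

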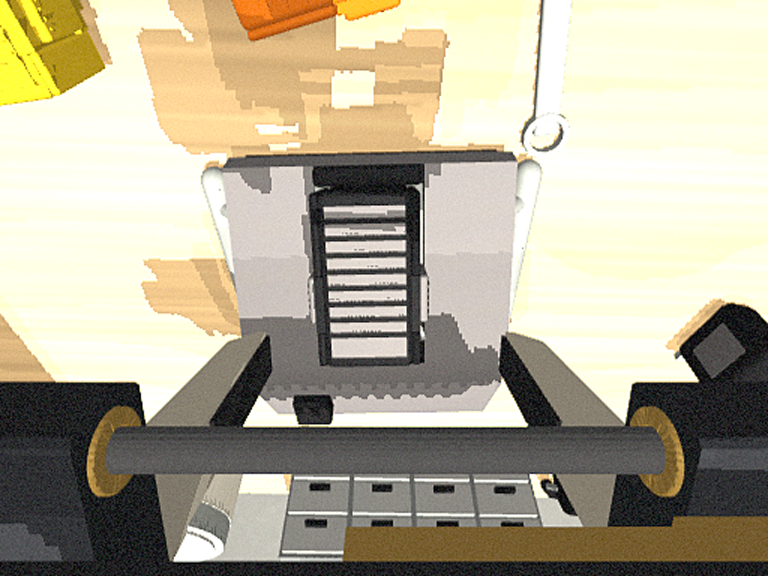

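View pics/z8.png

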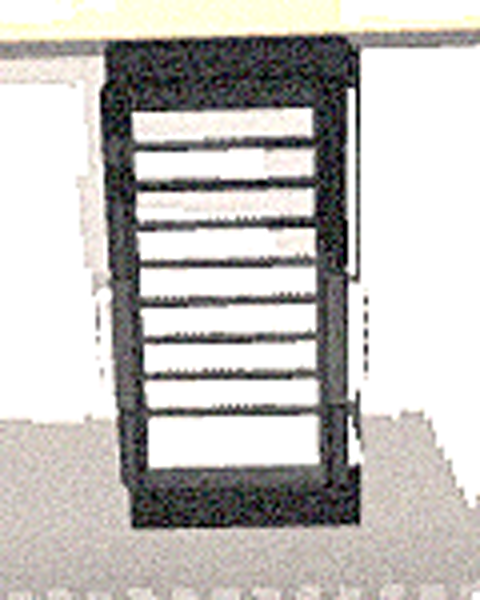

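```bash
python3 - <<'E'
import pickle,cv2
c,_=pickle.load(open('d4.pkl','rb'))
cv2.imwrite('pics/z9.png',cv2.resize(cv2.convertScaleAbs(c['image'][100:250,195:300],alpha=2),None,fx=4,fy=4,interpolation=cv2.INTER_CUBIC))
E
```

```text
(no output)
```

View pics/z9.png

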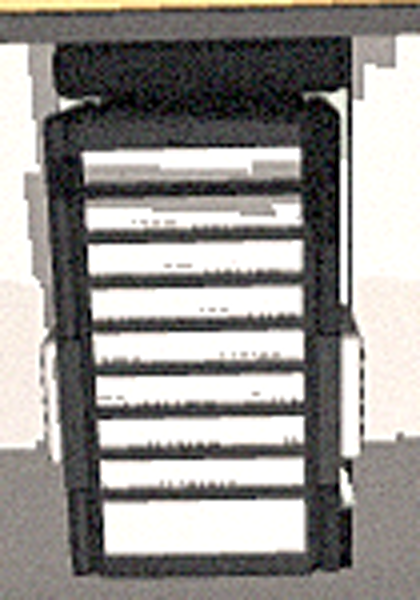

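```bash
cat > m3.py <<'E'
from h import *
import pickle
np.set_printoptions(precision=4,suppress=True)
w,_=pickle.load(open('d3.pkl','rb'));v,st=pickle.load(open('d4.pkl','rb'))
A=lambda x,y:(190+x/4-.4,60+y/4-.4);C=lambda x,y:(195+x/4-.4,100+y/4-.4)
def pr(n,a,b):
    p,e=tri(w,a,v,b);print(n,p,round(e*1e3,2));return p
t1=pr('tailR',A(148,468),C(105,553));t2=pr('tailL',A(322,465),C(306,553))
f1=pr('frR',A(132,112),C(82,150));f2=pr('frL',A(315,108),C(302,150))
for a,b in((t1,t2),(f1,f2)):
    dd=b-a;print('w',np.linalg.norm(dd),'mid',(a+b)/2,'yaw',np.arctan2(-dd[0],dd[1]))
x=(t1+t2-f1-f2)/2;print('len',np.linalg.norm(x),'slope',np.degrees(np.arctan2(x[2],np.hypot(x[0],x[1]))),'yaw',np.arctan2(x[1],x[0]))
mid=(t1+t2+f1+f2)/4
Rp=R.from_euler('zy',[0.043,-np.radians(25)]).as_matrix();print(Rp)
# catch proud points: grip +-(0,.034,.010?) -> intersect rays with plane through grip line at z=+.0 : catches top at +16mm
Rt=R.from_rotvec(st['orientation']).as_matrix();print('tool',st['tool_pos'],Rt)
o=(t1+t2+f1+f2)/4-Rp[:,2]*.026  # grip height plane
n=Rp[:,2]
for q in((43,335),(43,460),(362,333),(362,460)):
    p0,d=ray(v,*C(*q)); pl=o+n*.016; P=p0+d*(n@(pl-p0))/(n@d); print('catch',P,'pack-axes rel o',Rp.T@(P-o))
for q in((72,575),(350,575)):
    p0,d=ray(v,*C(*q)); pl=o+n*.026; P=p0+d*(n@(pl-p0))/(n@d); print('tail',P,'rel',Rp.T@(P-o))
print('o',o)
E
python3 m3.py
```

```text
tailR [ 0.5019 -0.2788  0.1381] 0.39
tailL [ 0.4973 -0.2354  0.1407] 0.84
frR [ 0.423  -0.283   0.1046] 0.04
frL [ 0.4186 -0.2408  0.1093] 0.17
w 0.04371992682945599 mid [ 0.4996 -0.2571  0.1394] yaw 0.10711726262550497
w 0.04267293651661222 mid [ 0.4208 -0.2619  0.107 ] yaw 0.10344221213701607
len 0.08539589627774982 slope 22.321565244597547 yaw 0.06150856690899772
[[ 0.9055 -0.039  -0.4226]
 [ 0.043   0.9991  0.    ]
 [ 0.4222 -0.0182  0.9063]]
tool [ 0.4513 -0.2496  0.1653] [[ 0.9123  0.4076 -0.0397]
 [ 0.035   0.0191  0.9992]
 [ 0.4081 -0.9129  0.0031]]
catch [ 0.4624 -0.2922  0.1132] pack-axes rel o [-0.0036 -0.0326  0.016 ]
catch [ 0.4875 -0.2925  0.1249] pack-axes rel o [ 0.0241 -0.0341  0.016 ]
catch [ 0.4602 -0.2255  0.1122] pack-axes rel o [-0.0032  0.0341  0.016 ]
catch [ 0.4858 -0.2238  0.1241] pack-axes rel o [0.0251 0.0346 0.016 ]
tail [ 0.5032 -0.2851  0.1433] rel [ 0.0463 -0.0276  0.026 ]
tail [ 0.5018 -0.2262  0.1426] rel [0.0474 0.0313 0.026 ]
o [ 0.4712 -0.2595  0.0996]
```

```bash
cat >> h.py <<'E'
def ptool(yaw,pitch):
    # tool axes x=pack x, y=-pack z, z=pack y
    P=R.from_euler('zy',[yaw,-pitch]).as_matrix(); return np.c_[P[:,0],-P[:,2],P[:,1]]
def plan(grip,yaw,pitch_deg,off=(0,0,0),dy=.011):
    """grip world; off = offset in pack axes; prints shift in current tool axes (mm) and turn"""
    np.set_printoptions(precision=4,suppress=True)
    st=monitor.read_state();Rt=R.from_rotvec(st['orientation']).as_matrix()
    Q=ptool(yaw,np.radians(pitch_deg))
    g=np.array(grip)+Q[:,0]*off[0]+Q[:,2]*off[1]-Q[:,1]*off[2]
    T=g+Q[:,1]*dy
    print('t',round(st['t'],2),'tcp',st['tool_pos'],'F',st['force'],'M',st['wrist_torque'],'open',st['opening'])
    print('target tcp',T,'shift mm in tool now',1e3*Rt.T@(T-st['tool_pos']),'in target axes',1e3*Q.T@(T-st['tool_pos']),'turn',R.from_matrix(Rt.T@Q).as_rotvec())
def where(H,yaw,pitch_deg,dy=.011):
    st=monitor.read_state();Rt=R.from_rotvec(st['orientation']).as_matrix()
    Q=ptool(yaw,np.radians(pitch_deg)); g=st['tool_pos']-Rt[:,1]*dy
    p=Q.T@(g-np.array(H)); print('grip in frame x,y,z mm',np.round(1e3*np.array([p[0],p[2],-p[1]]),2),'F in frame',np.round((Q.T@st['force'])[[0,2,1]]*[1,1,-1],1),'open',round(st['opening']*1e3,2),'t',round(st['t'],2),'rot',np.round(R.from_matrix(Q.T@Rt).as_rotvec(),4))
E
python3 -c "
from h import *
plan((.479,-.2585,.1063),.055,25,(0,0,.05),.009)"
```

```text
t 4.22 tcp [ 0.4521 -0.2505  0.1673] F [ 0.4365 -0.2141  0.1544] M [-0.0025  0.2229  0.0048] open 0.09309498490409512
target tcp [ 0.4617 -0.2585  0.1435] shift mm in tool now [-1.3387 25.5198 -8.4035] in target axes [-1.8498 25.6423 -7.9197] turn [-0.0177 -0.0197 -0.0137]
```

```bash
python3 -m inch '[[[-1.5,12,-4,-0.018,-0.02,-0.014],[0,13.5,-4,0,0,0],[0,0,0,0,0,0]]]'
python3 - <<'E'
from h import *
import pickle
plan((.479,-.2585,.1063),.055,25,(0,0,0),.009)
c=cam('wrist');pickle.dump((c,monitor.read_state()),open('d5.pkl','wb'))
cv2.imwrite('pics/w5.png',cv2.resize(cv2.convertScaleAbs(c['image'][80:336,86:427],alpha=1.8),None,fx=2.3,fy=2.3,interpolation=cv2.INTER_CUBIC))
E
```

```text
t: 4.6
tool_pos: [0.4615, -0.2591, 0.1425]
orientation: [-1.555, -0.384, -0.3]
force: [-0.4, 0.1, 0.5]
opening: 0.0926
t 4.6 tcp [ 0.4615 -0.2591  0.1425] F [-0.3933  0.1124  0.4771] M [ 0.0158  0.1905 -0.0409] open 0.09255394517589358
target tcp [ 0.4828 -0.2585  0.0981] shift mm in tool now [ 0.6094 49.1913  0.5607] in target axes [ 0.5554 49.1921  0.5472] turn [ 0.0003 -0.0008 -0.0011]
```

View pics/w5.png

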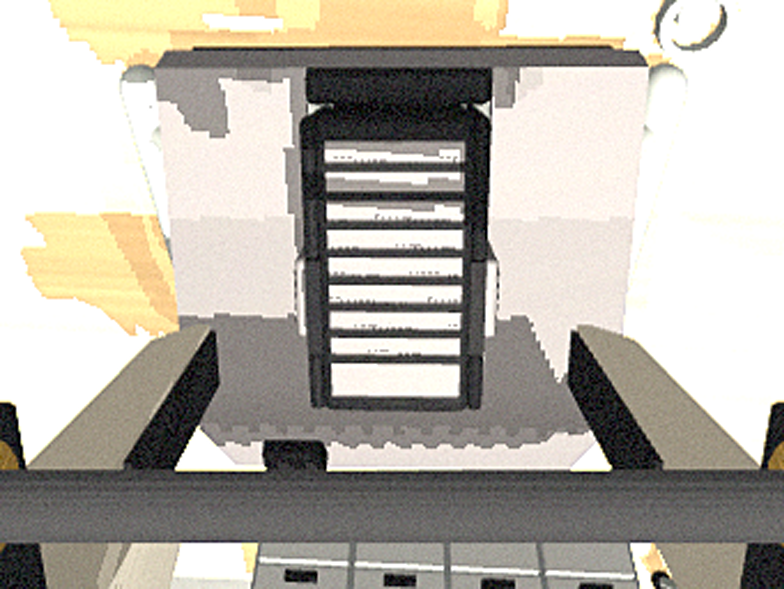

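```bash
python3 - <<'E'
from h import *
import pickle
c,st=pickle.load(open('d5.pkl','rb'))
g=np.array((.479,-.2585,.1063));Q=ptool(.055,np.radians(25))
f=lambda x,y,z:g+Q[:,0]*x+Q[:,2]*y-Q[:,1]*z
for n,p in dict(cR1=(-.014,-.034,.016),cR2=(.014,-.034,.016),cL1=(-.014,.034,.016),cL2=(.014,.034,.016),tR=(.038,-.029,.026),tL=(.038,.029,.026),fR=(-.062,-.029,.026),fL=(-.062,.029,.026)).items():
    q=proj(c,f(*p))[0]; print(n,np.round((q-[86,80])*2.3+.65,1))
E
```

```text
cR1 [291.3 257.9]
cR2 [294.7 337.7]
cL1 [500.8 257.8]
cL2 [497.2 337.7]
tR [308.5 416.7]
tL [483.4 416.7]
fR [296.6 109.8]
fL [495.9 109.7]
```

```bash
python3 -m inch '[[[0.3,15,0.6,0,0,0],[0.3,15,0.6,0,0,0],[0,12,0,0,0,0],[0,6,0,0,0,0],[0,3,0,0,0,0],[0,0,0,0,0,0]]]'
python3 - <<'E'
from h import *
import pickle
where((.479,-.2585,.1063),.055,25)
c=cam('wrist');pickle.dump((c,monitor.read_state()),open('d6.pkl','wb'))
cv2.imwrite('pics/w6.png',cv2.resize(cv2.convertScaleAbs(c['image'][80:336,86:427],alpha=1.8),None,fx=2.3,fy=2.3,interpolation=cv2.INTER_CUBIC))
c=cam('scene')
cv2.imwrite('pics/s6.png',cv2.resize(cv2.convertScaleAbs(c['image'][100:290,50:290],alpha=1.8),None,fx=3,fy=3,interpolation=cv2.INTER_CUBIC))
E
```

```text
t: 5.4
tool_pos: [0.483, -0.2582, 0.096]
orientation: [-1.556, -0.383, -0.3]
force: [0.3, -0.5, -0.3]
opening: 0.0931
grip in frame x,y,z mm [-0.73  0.35 -0.03] F in frame [ 0.1 -0.5 -0.4] open 93.07 t 5.4 rot [-0.0009  0.0012  0.0014]
```

View pics/w6.png

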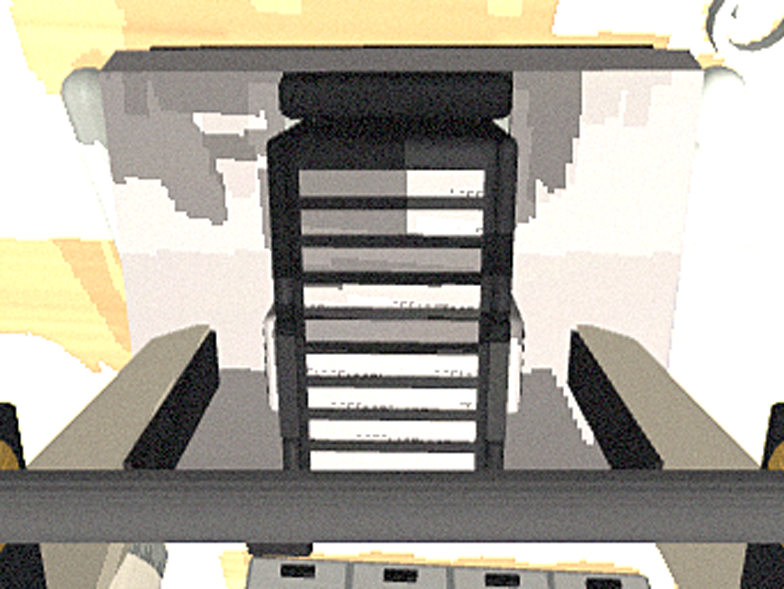

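View pics/s6.png

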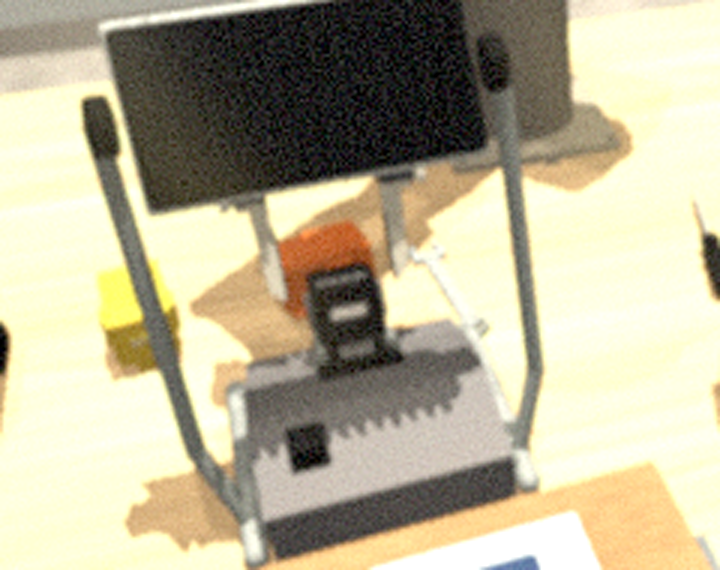

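```bash
python3 - <<'E'
from h import *
import pickle
c,st=pickle.load(open('d6.pkl','rb'))
Q=ptool(.055,np.radians(25))
for dz in(0,-.003,-.006,-.01):
  g=np.array((.479,-.2585,.1063))-Q[:,1]*dz
  f=lambda x,y,z:g+Q[:,0]*x+Q[:,2]*y-Q[:,1]*z
  print(dz,[list(np.round((proj(c,f(*p))[0]-[86,80])*2.3+.65)) for p in((-.014,-.034,.016),(.014,-.034,.016),(-.014,.034,.016),(.014,.034,.016),(-.05,-.029,.026),(-.05,.029,.026))])
E
```

```text
0 [[np.float64(258.0), np.float64(317.0)], [np.float64(264.0), np.float64(416.0)], [np.float64(528.0), np.float64(317.0)], [np.float64(522.0), np.float64(416.0)], [np.float64(263.0), np.float64(183.0)], [np.float64(522.0), np.float64(183.0)]]
-0.003 [[np.float64(261.0), np.float64(312.0)], [np.float64(266.0), np.float64(410.0)], [np.float64(525.0), np.float64(312.0)], [np.float64(520.0), np.float64(410.0)], [np.float64(266.0), np.float64(181.0)], [np.float64(520.0), np.float64(181.0)]]
-0.006 [[np.float64(263.0), np.float64(308.0)], [np.float64(268.0), np.float64(404.0)], [np.float64(523.0), np.float64(308.0)], [np.float64(518.0), np.float64(404.0)], [np.float64(268.0), np.float64(178.0)], [np.float64(518.0), np.float64(178.0)]]
-0.01 [[np.float64(266.0), np.float64(303.0)], [np.float64(271.0), np.float64(397.0)], [np.float64(521.0), np.float64(303.0)], [np.float64(515.0), np.float64(397.0)], [np.float64(271.0), np.float64(175.0)], [np.float64(515.0), np.float64(175.0)]]
```

```bash
python3 -m inch '[[[1.8,3,0.4,0,0,0],[0,0,0,0,0,0]]]' ; python3 -m inch '[[[0,0,0,0,0,0],[0,0,0,0,0,0],[0,0,0,0,0,0],[0,0,0,0,0,0]]]' 50 35
python3 - <<'E'
from h import *
import pickle
where((.479,-.2585,.1063),.055,25)
print(monitor.read_state()['wrist_torque'])
c=cam('wrist')
cv2.imwrite('pics/w7.png',cv2.resize(cv2.convertScaleAbs(c['image'][80:336,86:427],alpha=1.8),None,fx=2.3,fy=2.3,interpolation=cv2.INTER_CUBIC))
E
```

```text
t: 5.75
tool_pos: [0.486, -0.2577, 0.0941]
orientation: [-1.556, -0.383, -0.3]
force: [0.1, 0.8, -0.5]
opening: 0.0929
t: 6.25
tool_pos: [0.4859, -0.258, 0.0943]
orientation: [-1.557, -0.383, -0.3]
force: [0.0, -3.8, 0.4]
opening: 0.0579
grip in frame x,y,z mm [ 1.18  0.48 -2.8 ] F in frame [ 0.  -3.8  0.4] open 57.94 t 6.25 rot [-0.0016  0.001   0.0011]
[-0.22359542  0.28713304 -0.03404204]
```

View pics/w7.png

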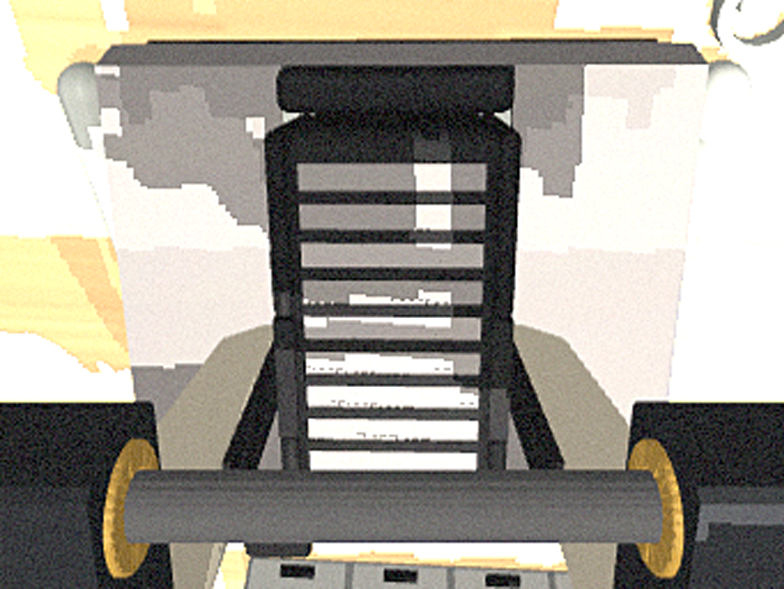

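```bash
python3 -m inch '[[[4,0,-0.3,0,0,0],[4,0,0,0,0,0]]]'; python3 -c "
from h import *
where((.479,-.2585,.1063),.055,25)"; python3 -m inch '[[[6,0,0,0,0,0],[6,0,0,0,0,0]]]';python3 -c "
from h import *
where((.479,-.2585,.1063),.055,25)"
```

```text
t: 6.55
tool_pos: [0.492, -0.2579, 0.0971]
orientation: [-1.557, -0.382, -0.298]
force: [-8.3, -1.0, 3.4]
opening: 0.0577
grip in frame x,y,z mm [ 8.    0.17 -2.81] F in frame [-6.1 -0.7  6.6] open 57.69 t 6.55 rot [-0.0012  0.0009  0.0036]
t: 6.8
tool_pos: [0.5029, -0.2573, 0.1022]
orientation: [-1.557, -0.381, -0.298]
force: [-10.6, -0.2, 5.8]
opening: 0.0573
grip in frame x,y,z mm [20.03  0.13 -2.81] F in frame [-7.2  0.2  9.7] open 57.28 t 6.8 rot [-0.0012  0.001   0.0036]
```

```bash
python3 -m inch '[[[8,-0.4,0,0,0,0],[8,-0.3,0,0,0,0]]]'; python3 -c "
from h import *
where((.479,-.2585,.1063),.055,25)"; python3 -m inch '[[[8,-0.2,0,0,0,0],[7,-0.2,0,0,0,0],[0,0,0,0,0,0]]]';python3 - <<'E'
from h import *
where((.479,-.2585,.1063),.055,25)
c=cam('scene')
cv2.imwrite('pics/s8.png',cv2.resize(cv2.convertScaleAbs(c['image'][100:290,50:290],alpha=1.8),None,fx=3,fy=3,interpolation=cv2.INTER_CUBIC))
E
```

```text
t: 7.05
tool_pos: [0.5174, -0.2558, 0.1091]
orientation: [-1.556, -0.381, -0.299]
force: [-3.4, 0.0, -1.1]
opening: 0.0575
grip in frame x,y,z mm [36.15  0.68 -2.73] F in frame [-3.6  0.2  0.4] open 57.49 t 7.05 rot [-0.0003  0.0015  0.0032]
t: 7.42
tool_pos: [0.532, -0.255, 0.1165]
orientation: [-1.556, -0.384, -0.3]
force: [1.2, -0.9, -4.4]
opening: 0.0576
grip in frame x,y,z mm [52.45  0.67 -2.17] F in frame [-0.8 -0.9 -4.5] open 57.58 t 7.42 rot [-0.0006  0.0006  0.0013]
```

View pics/s8.png

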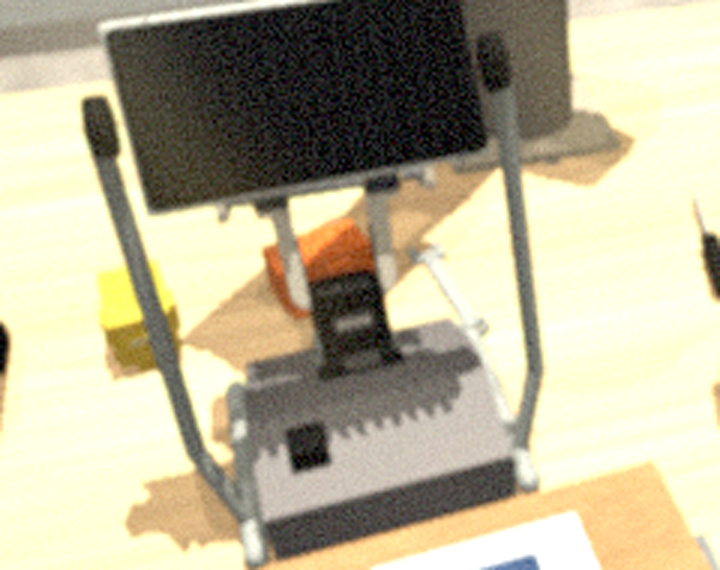

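```bash
python3 -m inch '[[[0,-6,0,0,0,0],[0,-8,0,0,0,0]]]'; python3 -c "
from h import *
where((.479,-.2585,.1063),.055,25)"; python3 -m inch '[[[-3,-20,0,0,0,0],[-15,-25,0,0,0,0],[-25,-25,0,0,0,0],[-25,-25,0,0,0,0],[0,0,0,0,0,0]]]';python3 - <<'E'
from h import *
where((.479,-.2585,.1063),.055,25)
c=cam('scene')
cv2.imwrite('pics/s9.png',cv2.resize(cv2.convertScaleAbs(c['image'][60:290,50:370],alpha=1.8),None,fx=2.4,fy=2.4,interpolation=cv2.INTER_CUBIC))
c=cam('wrist')
cv2.imwrite('pics/w9.png',cv2.resize(cv2.convertScaleAbs(c['image'],alpha=1.8),(768,576),interpolation=cv2.INTER_CUBIC))
E
```

```text
t: 7.72
tool_pos: [0.5251, -0.255, 0.1292]
orientation: [-1.556, -0.383, -0.3]
force: [0.1, 0.1, -3.4]
opening: 0.0576
grip in frame x,y,z mm [51.63  0.63 12.28] F in frame [-1.3  0.2 -3.1] open 57.62 t 7.72 rot [-0.0005  0.0014  0.0019]
t: 8.35
tool_pos: [0.4231, -0.2602, 0.1888]
orientation: [-1.56, -0.384, -0.303]
force: [0.1, 0.4, -3.3]
opening: 0.0577
grip in frame x,y,z mm [-15.9   -0.73 109.41] F in frame [-1.3  0.5 -3. ] open 57.74 t 8.35 rot [-0.005   0.0019 -0.0004]
```

View pics/s9.png

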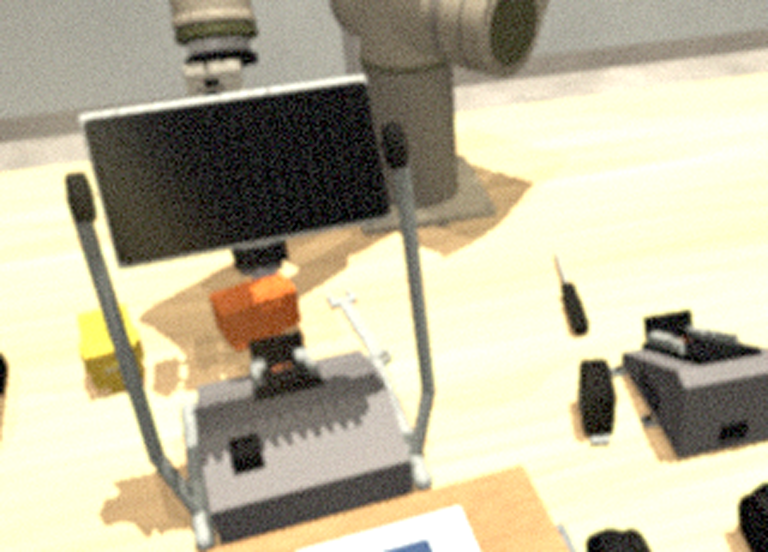

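View pics/w9.png

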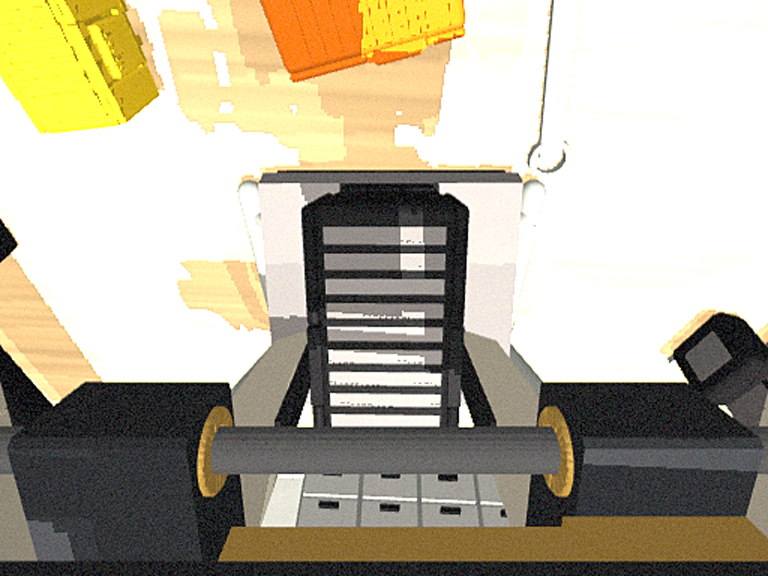

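```bash
python3 -c "
from h import *
plan((.5713,.2049,.1028),-.035,30,(.09,0,.07),.013)"
```

```text
t 8.45 tcp [ 0.4241 -0.2594  0.1875] F [-0.3991  0.2554 -2.9981] M [ 0.0635  0.5102 -0.0274] open 0.05765921989942258
target tcp [0.6207 0.2018 0.1971] shift mm in tool now [206.546   73.0321 451.0464] in target axes [158.8261  90.0011 467.0245] turn [ 0.0022  0.0883 -0.0873]
```

```bash
python3 -m inch '[[[5,-45,30,0,0,0],[10,-10,55,0,0,0],[15,0,58,0,0,0],[15,0,58,0,0,0],[15,0,58,0,0,0],[15,0,58,0,0,0],[15,0,50,0,0.044,-0.044],[15,0,40,0,0.044,-0.043]]]'; python3 -m inch '[[[0,0,0,0,0,0]]]'; python3 -c "
from h import *
plan((.5713,.2049,.1028),-.035,30,(.09,0,.07),.013)"
```

```text
t: 9.45
tool_pos: [0.4776, 0.1506, 0.2716]
orientation: [-1.521, -0.382, -0.432]
force: [0.5, -0.3, -5.0]
opening: 0.0579
t: 9.57
tool_pos: [0.4771, 0.1515, 0.2712]
orientation: [-1.52, -0.385, -0.427]
force: [-0.0, -0.5, -3.2]
opening: 0.0578
t 9.57 tcp [0.4771 0.1515 0.2712] F [-0.0431 -0.5429 -3.195 ] M [0.0115 0.6664 0.0218] open 0.057798171797431665
target tcp [0.6207 0.2018 0.1971] shift mm in tool now [ 86.5834 135.7357  52.1194] in target axes [ 85.5482 135.9513  53.2544] turn [-0.0043  0.0064 -0.0052]
```

```bash
python3 -m inch '[[[29,15,18,-0.004,0.006,-0.005],[29,35,18,0,0,0],[28,42,17,0,0,0],[0,44,0,0,0,0],[0,0,0,0,0,0]]]'; python3 - <<'E'
from h import *
import pickle
H=(.5713,.2049,.1028)
plan(H,-.035,30,(.09,0,.03),.013); where(H,-.035,30,.013)
c=cam('wrist');pickle.dump((c,monitor.read_state()),open('d10.pkl','wb'))
cv2.imwrite('pics/w10.png',cv2.resize(cv2.convertScaleAbs(c['image'],alpha=1.8),(768,576),interpolation=cv2.INTER_CUBIC))
c=cam('scene')
cv2.imwrite('pics/s10.png',cv2.resize(cv2.convertScaleAbs(c['image'][130:280,220:420],alpha=1.8),None,fx=3.5,fy=3.5,interpolation=cv2.INTER_CUBIC))
E
```

```text
t: 10.2
tool_pos: [0.6202, 0.1941, 0.191]
orientation: [-1.53, -0.371, -0.435]
force: [-1.4, -0.5, -5.1]
opening: 0.0571
t 10.2 tcp [0.6202 0.1941 0.191 ] F [-1.3611 -0.5261 -5.0718] M [ 0.0415  0.6574 -0.0294] open 0.05714126067654928
target tcp [0.6407 0.2018 0.1625] shift mm in tool now [ 3.4715 34.8449  8.1103] in target axes [ 3.1962 34.939   7.813 ] turn [ 0.0081 -0.0047 -0.009 ]
grip in frame x,y,z mm [86.92 -7.71 64.94] F in frame [-3.7 -0.7 -3.7] open 57.14 t 10.2 rot [-0.0081  0.0047  0.009 ]
```

View pics/w10.png

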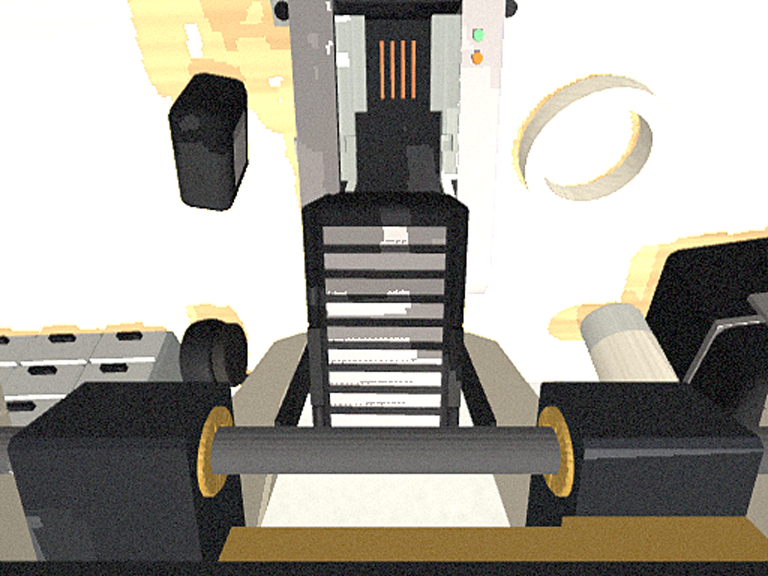

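View pics/s10.png

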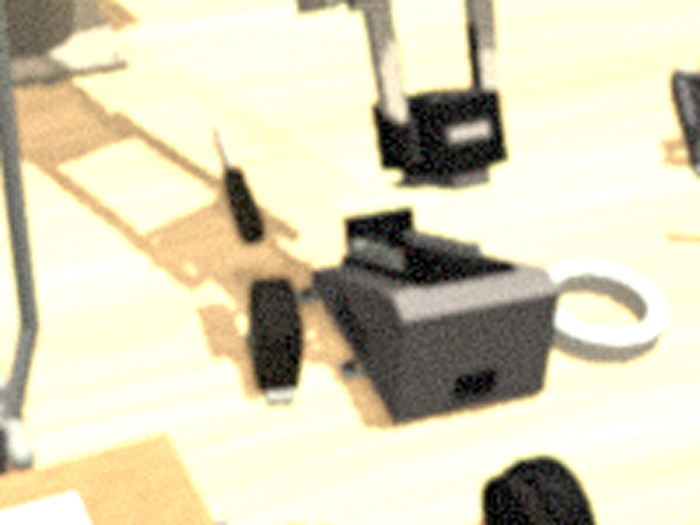

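```bash
python3 -m inch '[[[2,12,4,0.008,-0.005,-0.009],[1,13,4,0,0,0],[0,0,0,0,0,0]]]'; python3 - <<'E'
from h import *
import pickle
H=(.5713,.2049,.1028)
plan(H,-.035,30,(.09,0,0.01),.013); where(H,-.035,30,.013)
c=cam('wrist');pickle.dump((c,monitor.read_state()),open('d11.pkl','wb'))
cv2.imwrite('pics/w11.png',cv2.resize(cv2.convertScaleAbs(c['image'][0:170,170:340],alpha=1.6),None,fx=3.5,fy=3.5,interpolation=cv2.INTER_CUBIC))
E
```

```text
t: 10.68
tool_pos: [0.6374, 0.2041, 0.177]
orientation: [-1.518, -0.391, -0.443]
force: [-0.9, -0.2, -4.7]
opening: 0.0579
t 10.68 tcp [0.6374 0.2041 0.177 ] F [-0.9079 -0.1989 -4.737 ] M [-0.0581  0.7034 -0.0119] open 0.05789047901610544
target tcp [0.6507 0.2018 0.1452] shift mm in tool now [-4.6009 34.1942 -2.5927] in target axes [-4.2923 34.243  -2.4753] turn [-0.0035  0.0002  0.009 ]
grip in frame x,y,z mm [94.18  2.43 44.24] F in frame [-3.1 -0.3 -3.6] open 57.89 t 10.68 rot [ 0.0035 -0.0002 -0.009 ]
```

View pics/w11.png

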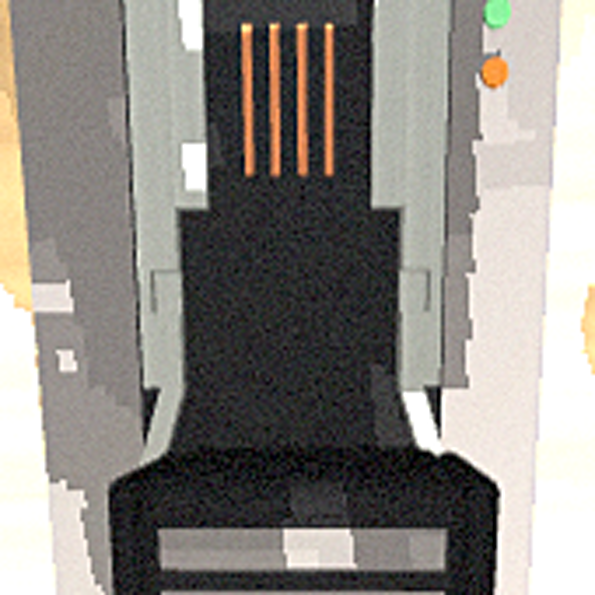

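```bash
python3 -m inch '[[[-2,15,-1.4,-0.003,0,0.009],[-1.5,15,-1.4,0,0,0],[0,4,0,0,0,0],[0,0,0,0,0,0]]]'; python3 - <<'E'
from h import *
import pickle
H=(.5713,.2049,.1028)
plan(H,-.035,30,(.09,0,0.0),.013); where(H,-.035,30,.013)
c=cam('wrist');pickle.dump((c,monitor.read_state()),open('d12.pkl','wb'))
cv2.imwrite('pics/w12.png',cv2.resize(cv2.convertScaleAbs(c['image'][0:170,170:340],alpha=1.6),None,fx=3.5,fy=3.5,interpolation=cv2.INTER_CUBIC))
E
```

```text
t: 11.22
tool_pos: [0.6515, 0.2011, 0.1459]
orientation: [-1.522, -0.383, -0.437]
force: [-0.1, 0.6, -3.9]
opening: 0.0578
t 11.22 tcp [0.6515 0.2011 0.1459] F [-0.1312  0.6167 -3.8767] M [0.0122 0.5913 0.0467] open 0.05779992132356584
target tcp [0.6557 0.2018 0.1365] shift mm in tool now [-1.1033 10.2469  0.6236] in target axes [-1.1029 10.2468  0.6255] turn [-0.0002 -0.0002  0.    ]
grip in frame x,y,z mm [91.1  -0.63 10.25] F in frame [-2.1  0.5 -3.3] open 57.8 t 11.22 rot [ 0.0002  0.0002 -0.    ]
```

View pics/w12.png

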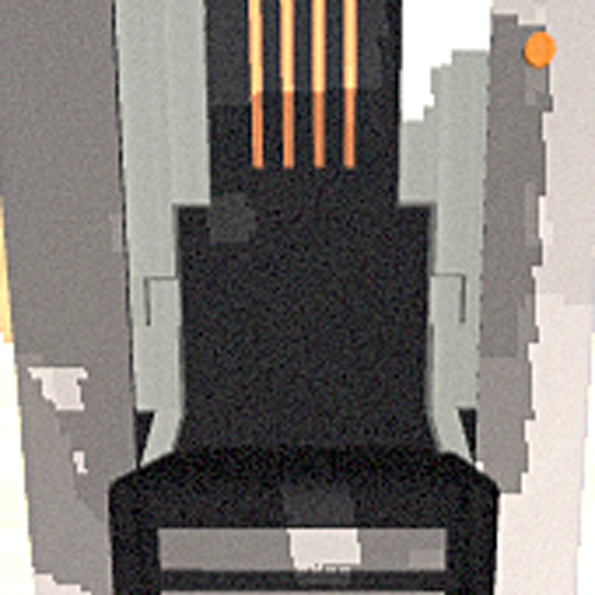

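```bash
cat > ww.py <<'E'
from h import *
where((.5713,.2049,.1028),-.035,30,.013)
E
python3 -m inch '[[[-1,3,0.4,0,0,0],[0,3,0,0,0,0]]]'>/dev/null; python3 ww.py; python3 -m inch '[[[0,2,0,0,0,0]]]' >/dev/null; python3 ww.py;python3 -m inch '[[[0,1,0,0,0,0]]]' >/dev/null; python3 ww.py
```

```text
grip in frame x,y,z mm [91.24  0.3   5.26] F in frame [-1.4 -1.  -2.5] open 57.36 t 11.53 rot [ 0.0011  0.0002 -0.0022]
grip in frame x,y,z mm [92.77  0.41  4.2 ] F in frame [-2.7 -2.1 15.1] open 57.49 t 11.65 rot [ 0.0013  0.0001 -0.0043]
grip in frame x,y,z mm [93.59  0.49  3.92] F in frame [-2.5 -2.3 14.4] open 57.3 t 11.78 rot [ 0.0014  0.0003 -0.0052]
```

```bash
python3 -m inch '[[[-4,-1,0,0,0,0]]]'>/dev/null; python3 ww.py; python3 -m inch '[[[-5,-0.3,0,0,0,0]]]' >/dev/null; python3 ww.py;python3 -m inch '[[[-5,0,0,0,0,0]]]' >/dev/null; python3 ww.py
```

```text
grip in frame x,y,z mm [89.78  0.55  4.61] F in frame [-1.   0.2 -1.7] open 57.7 t 11.9 rot [ 0.0018  0.0005 -0.0058]
grip in frame x,y,z mm [84.01  0.61  4.53] F in frame [2.9 0.2 5.9] open 57.55 t 12.03 rot [ 0.0019  0.0005 -0.0052]
grip in frame x,y,z mm [79.39  0.65  4.71] F in frame [ 5.6 -1.9  6.3] open 57.47 t 12.15 rot [ 0.0019  0.0002 -0.006 ]
```

```bash
python3 -m inch '[[[-6,-0.2,0,0,0,0],[-6,0,0,0,0,0]]]'>/dev/null; python3 ww.py; python3 -m inch '[[[-6,0,0,0,0,0]]]' >/dev/null; python3 ww.py;python3 -m inch '[[[-6,0,0,0,0,0]]]' >/dev/null; python3 ww.py
```

```text
grip in frame x,y,z mm [67.37 -0.32  4.7 ] F in frame [ 4.8 -5.5  5. ] open 57.66 t 12.4 rot [ 0.0004 -0.0002 -0.0058]
grip in frame x,y,z mm [61.35 -0.41  4.66] F in frame [ 4.6 -5.4  6.7] open 57.41 t 12.53 rot [ 0.0003 -0.0001 -0.0058]
grip in frame x,y,z mm [55.43 -0.45  4.68] F in frame [ 4.4 -6.1  6. ] open 57.52 t 12.65 rot [ 0.0002 -0.0002 -0.0059]
```

```bash
python3 -m inch '[[[-6,-0.2,-0.4,0,0,0],[-6,0,0,0,0,0]]]'>/dev/null; python3 ww.py; python3 -m inch '[[[-5,0,0,0,0,0]]]' >/dev/null; python3 ww.py;python3 -m inch '[[[-5,0,0,0,0,0]]]' >/dev/null; python3 ww.py;python3 -m inch '[[[-5,0,0,0,0,0]]]' >/dev/null; python3 ww.py
```

```text
grip in frame x,y,z mm [42.94 -0.61  4.68] F in frame [ 4.  -4.4  6. ] open 57.31 t 12.9 rot [ 0.0005 -0.     -0.0052]
grip in frame x,y,z mm [38.05 -0.64  4.71] F in frame [ 5.2 -6.2  6.3] open 57.45 t 13.03 rot [ 0.0005 -0.0001 -0.0053]
grip in frame x,y,z mm [33.66 -0.64  4.86] F in frame [ 6.7 -4.9  4.2] open 57.37 t 13.15 rot [ 0.0005 -0.0002 -0.0063]
grip in frame x,y,z mm [29.24 -0.66  5.02] F in frame [ 7.  -5.9  5.7] open 57.41 t 13.28 rot [ 0.0006 -0.0002 -0.0071]
```

```bash
python3 -m inch '[[[-5,-0.2,-0.3,0,0,0]]]'>/dev/null; python3 ww.py; python3 -m inch '[[[-5,-0.1,0,0,0,0]]]' >/dev/null; python3 ww.py;python3 -m inch '[[[-5,-0.1,0,0,0,0]]]' >/dev/null; python3 ww.py;python3 -m inch '[[[-4,-0.1,0,0,0,0]]]' >/dev/null; python3 ww.py
```

```text
grip in frame x,y,z mm [24.87 -0.7   5.44] F in frame [ 9.9 -4.8  5.8] open 57.19 t 13.4 rot [ 0.0011 -0.0001 -0.0082]
grip in frame x,y,z mm [21.14 -0.49  6.  ] F in frame [11.5 -5.5  6.6] open 57.56 t 13.53 rot [ 0.0016  0.     -0.0102]
grip in frame x,y,z mm [17.61 -0.07  6.71] F in frame [12.7 -4.2 10.1] open 57.29 t 13.65 rot [ 0.0025  0.0004 -0.0125]
grip in frame x,y,z mm [15.23  0.49  7.52] F in frame [15.8 -3.4 12.3] open 57.55 t 13.78 rot [ 0.0036  0.0007 -0.015 ]
```

```bash
python3 - <<'E'
from h import *
np.set_printoptions(precision=3,suppress=True)
s=monitor.read_state();print(s['q'],s['joint_torque'],s['force'],s['wrist_torque'],s['tool_pos'])
c=cam('wrist')
cv2.imwrite('pics/w13.png',cv2.resize(cv2.convertScaleAbs(c['image'],alpha=1.8),(768,576),interpolation=cv2.INTER_CUBIC))
c=cam('scene')
cv2.imwrite('pics/s13.png',cv2.resize(cv2.convertScaleAbs(c['image'][110:280,200:420],alpha=1.8),None,fx=3.5,fy=3.5,interpolation=cv2.INTER_CUBIC))
E
python3 ww.py
```

```text
[ 0.371 -0.209  2.096 -0.268  0.764 -1.017] [  4.542 -25.451 -33.376   2.431   0.98   -0.033] [ 7.406 -3.944 18.452] [-1.305 -2.683 -0.748] [0.587 0.205 0.106]
grip in frame x,y,z mm [15.01  0.59  7.57] F in frame [13.3 -3.9 11.1] open 57.6 t 13.88 rot [ 0.0037  0.0007 -0.0147]
```

View pics/w13.png

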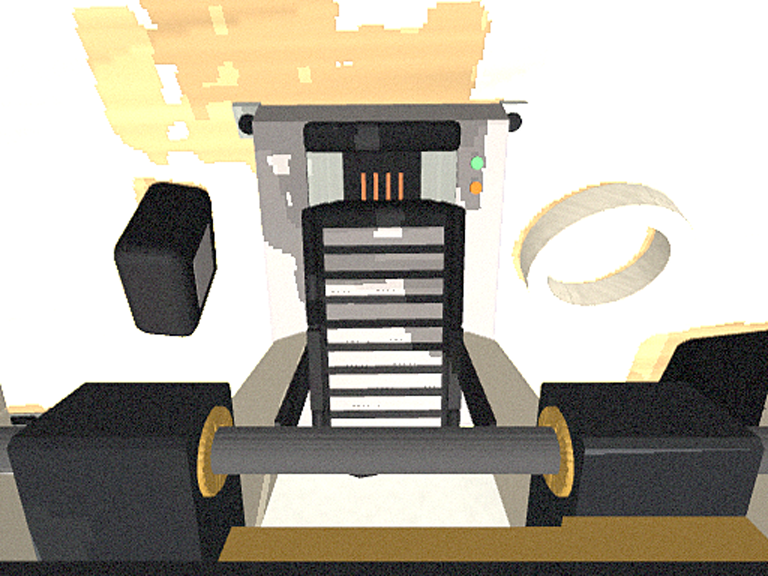

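View pics/s13.png

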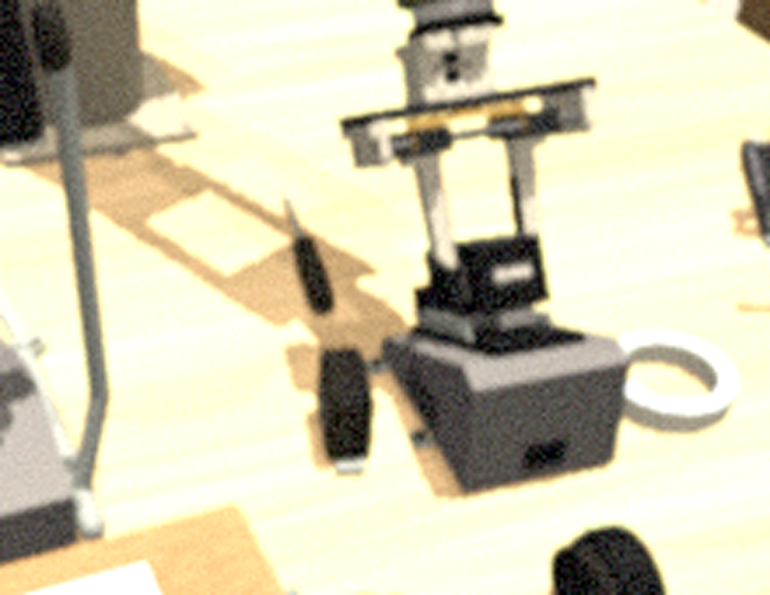

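```bash
python3 - <<'E'
from h import *
c=cam('scene')
im=cv2.resize(cv2.convertScaleAbs(c['image'][165:225,305:385],alpha=2.5),None,fx=9,fy=9,interpolation=cv2.INTER_CUBIC)
st=monitor.read_state();Rt=R.from_rotvec(st['orientation']).as_matrix()
H=np.array((.5713,.2049,.1028));Q=ptool(-.035,np.radians(30))
def D(P,col):
    for q in proj(c,P): cv2.circle(im,tuple(int(v) for v in ((q-[305,165])*9+4)),3,col,-1)
f=lambda x,y,z:H+Q[:,0]*x+Q[:,2]*y-Q[:,1]*z
# pack tail face corners from tool, dy=.013: green
g=st['tool_pos']-Rt[:,1]*.013
p=lambda x,y,z:g+Rt[:,0]*x+Rt[:,2]*y-Rt[:,1]*z
D([p(.038,s*.029,z) for s in(-1,1) for z in(-.028,.026)],(0,255,0))
# rails mouth and lip in charger frame: red
D([f(x,s*y,-.0285) for s in(-1,1) for x,y in((.041,.0295),(.026,.0245),(.026,.034))],(0,0,255))
cv2.imwrite('pics/s14.png',im)
E
```

```text
(no output)
```

View pics/s14.png

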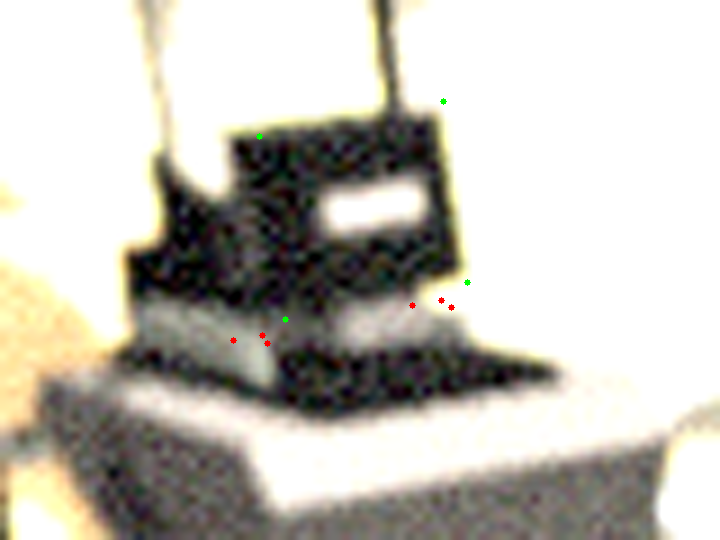

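```bash
python3 -m inch '[[[3,-2.5,-1,0,0,0],[0,0,0,0,0,0]]]'>/dev/null; python3 ww.py; python3 - <<'E'
from h import *
c=cam('scene')
cv2.imwrite('pics/s15.png',cv2.resize(cv2.convertScaleAbs(c['image'][165:225,305:385],alpha=4.0),None,fx=9,fy=9,interpolation=cv2.INTER_CUBIC))
E
```

```text
grip in frame x,y,z mm [14.08  0.23  8.25] F in frame [ 9.   5.4 -1.7] open 57.53 t 14.18 rot [ 0.0046  0.001  -0.0088]
```

View pics/s15.png

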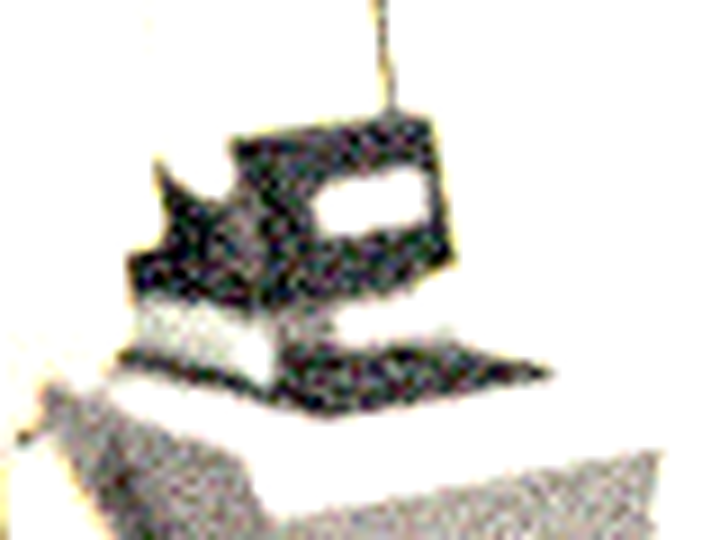

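```bash
python3 - <<'E'
from h import *
c=cam('scene')
H=np.array((.5713,.2049,.1028));Q=ptool(-.035,np.radians(30))
f=lambda x,y,z:H+Q[:,0]*x+Q[:,2]*y-Q[:,1]*z
P=lambda p:np.round((proj(c,f(*p))[0]-[305,165])*9+4)
for z in(0,.006,.012):
    print(z,'tailtopR',P((.052,-.029,.026+z)),'tailtopL',P((.052,.029,.026+z)),'tailbotL',P((.052,.029,-.028+z)),'stembot R,L',P((.048,-.014,-.04+z)),P((.048,.014,-.04+z)))
print('rail: outer corner R top/bottom',P((.026,-.034,-.0285)),P((.026,-.034,-.04)),'flareR',P((.041,-.03,-.0285)),P((.041,-.03,-.04)))
print('led',P((-.056,.047,-.046)))
E
```

```text
0 tailtopR [261. 164.] tailtopL [444. 130.] tailbotL [467. 310.] stembot R,L [332. 375.] [419. 358.]
0.006 tailtopR [258. 143.] tailtopL [442. 110.] tailbotL [464. 290.] stembot R,L [329. 355.] [416. 338.]
0.012 tailtopR [256. 123.] tailtopL [439.  89.] tailbotL [462. 270.] stembot R,L [326. 335.] [414. 318.]
rail: outer corner R top/bottom [233. 341.] [238. 378.] flareR [266. 344.] [271. 382.]
led [368. 321.]
```

```bash
python3 - <<'E'
from h import *
c=cam('scene')
cv2.imwrite('pics/s16.png',cv2.resize(cv2.convertScaleAbs(c['image'][165:225,305:385],alpha=1.3),None,fx=9.9,fy=9.9,interpolation=cv2.INTER_LANCZOS4))
c=cam('top')
cv2.imwrite('pics/t16.png',cv2.resize(cv2.convertScaleAbs(c['image'][90:210,120:260],alpha=1.6),None,fx=5,fy=5,interpolation=cv2.INTER_CUBIC))
E
```

```text
(no output)
```

View pics/s16.png

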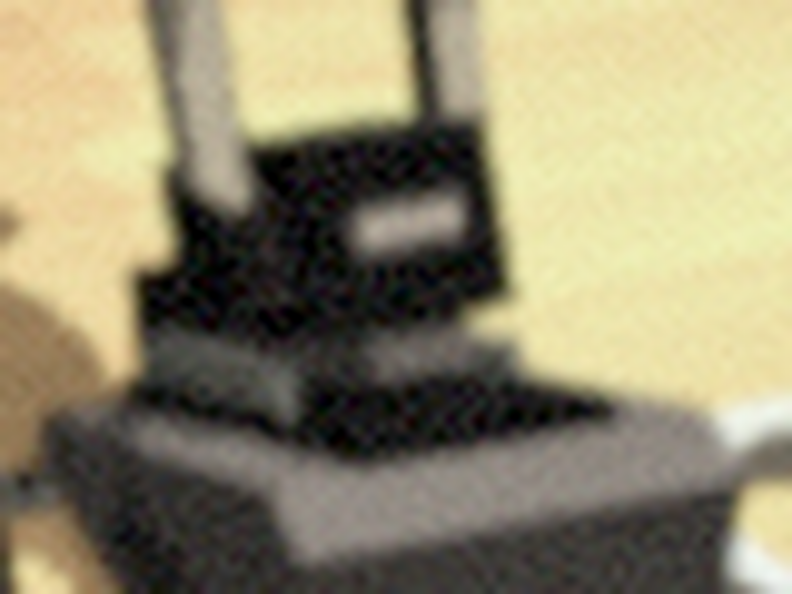

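View pics/t16.png

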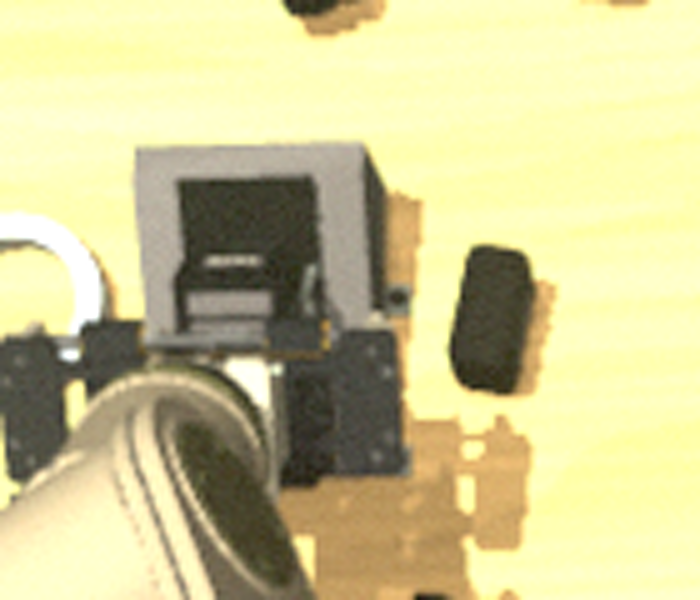

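```bash
python3 -m inch '[[[2,-3,0,0,0,0],[0,0,0,0,0,0]]]'>/dev/null; python3 ww.py;  python3 -m inch '[[[2,-3,0,0,0,0],[0,0,0,0,0,0]]]'>/dev/null; python3 ww.py
```

```text
grip in frame x,y,z mm [12.4   0.2   9.51] F in frame [  5.4  10.6 -13.6] open 57.48 t 14.62 rot [ 0.0042  0.0005 -0.0036]
grip in frame x,y,z mm [11.06  0.16 10.74] F in frame [  2.7  16.1 -27.7] open 57.69 t 14.88 rot [0.0039 0.0003 0.0012]
```

```bash
python3 -m inch '[[[-2,2.5,0.8,0,0,0],[0,0,0,0,0,0]]]'>/dev/null; python3 ww.py; python3 - <<'E'
from h import *
c=cam('wrist')
cv2.imwrite('pics/w17.png',cv2.resize(cv2.convertScaleAbs(c['image'],alpha=1.8),(768,576),interpolation=cv2.INTER_CUBIC))
E
```

```text
grip in frame x,y,z mm [12.15  0.42  9.93] F in frame [ 4.   6.7 -9. ] open 57.38 t 15.12 rot [ 0.0029  0.     -0.0029]
```

View pics/w17.png

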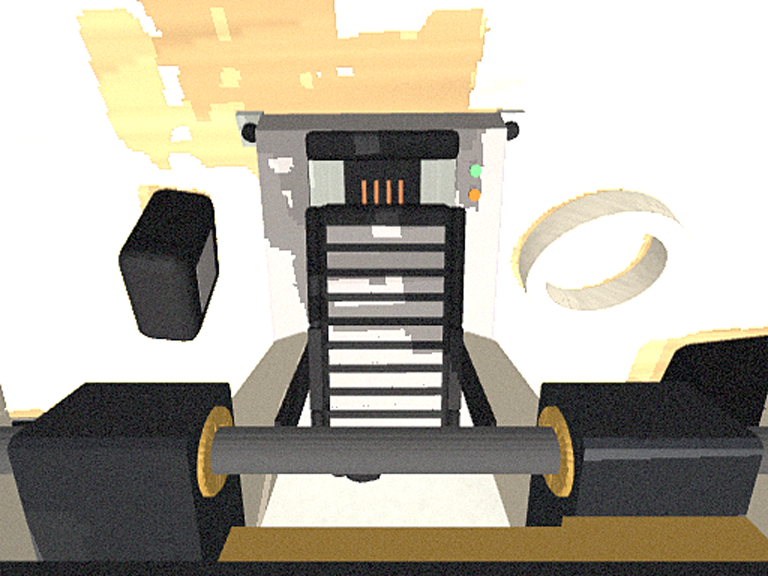

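```bash
python3 -m inch '[[[0,0,0.5,0,0,0],[0,0,0,0,0,0],[0,0,0,0,0,0]]]' 80 20; python3 ww.py; python3 -m inch '[[[0,-25,0,0,0,0],[0,-30,0,0,0,0],[0,0,0,0,0,0]]]'; python3 - <<'E'
from h import *
import pickle
c=cam('wrist');pickle.dump((c,monitor.read_state()),open('d18.pkl','wb'))
cv2.imwrite('pics/w18.png',cv2.resize(cv2.convertScaleAbs(c['image'],alpha=1.8),(768,576),interpolation=cv2.INTER_CUBIC))
E
```

```text
t: 15.55
tool_pos: [0.5826, 0.2042, 0.1058]
orientation: [-1.521, -0.384, -0.437]
force: [0.6, -0.4, 0.4]
opening: 0.0793
grip in frame x,y,z mm [11.35 -0.33  9.96] F in frame [ 0.8 -0.3  0. ] open 79.26 t 15.55 rot [ 0.0007  0.0001 -0.0009]
t: 15.92
tool_pos: [0.5564, 0.2049, 0.1566]
orientation: [-1.519, -0.387, -0.441]
force: [0.1, 0.1, -0.2]
opening: 0.08
```

View pics/w18.png

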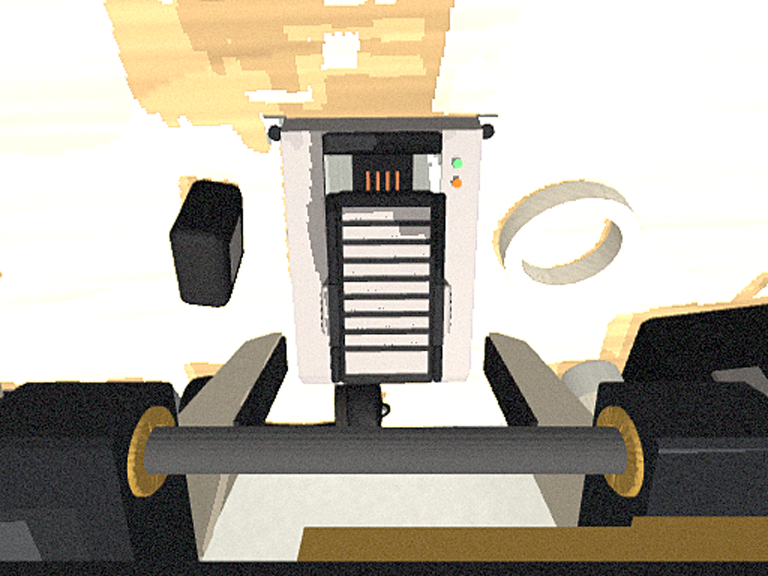

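```bash
python3 - <<'E'
from h import *
import pickle
c,_=pickle.load(open('d18.pkl','rb'))
H=np.array((.5713,.2049,.1028));Q=ptool(-.035,np.radians(30))
f=lambda x,y,z:H+Q[:,0]*x+Q[:,2]*y-Q[:,1]*z
P=lambda p:np.round(proj(c,f(*p))[0]*1.5+.25,1)
for z in(0,.004,.008):
  for x in(.008,.012):
    print(z,x,'tail',P((.038+x,-.029,.026+z)),P((.038+x,.029,.026+z)),'front',P((-.060+x,-.029,.026+z)),'catch',P((x-.014,-.034,z+.016)),P((x+.014,.034,z+.016)))
E
python3 ww.py
```

```text
0 0.008 tail [330.5 366.8] [439.  366.7] front [323.3 178.8] catch [319.7 267.9] [447.6 317.9]
0 0.012 tail [330.8 373.5] [438.8 373.4] front [323.6 187.4] catch [320.  275.2] [447.3 324.8]
0.004 0.008 tail [329.6 370.3] [439.9 370.2] front [322.1 179.3] catch [318.6 269.8] [448.6 320.6]
0.004 0.012 tail [329.9 377.1] [439.7 377. ] front [322.5 188.1] catch [318.9 277.3] [448.3 327.6]
0.008 0.008 tail [328.7 373.9] [440.8 373.8] front [321.  179.8] catch [317.5 271.8] [449.7 323.4]
0.008 0.012 tail [329.  380.9] [440.6 380.7] front [321.3 188.8] catch [317.8 279.4] [449.4 330.5]
grip in frame x,y,z mm [12.79  0.09 65.82] F in frame [0.9 0.3 0.4] open 79.94 t 15.97 rot [ 0.0019  0.0004 -0.0037]
```

```bash
python3 -m inch '[[[30,0,0,0,0,0.004],[34,0,0,0,0,0],[0,15,0,0,0,0],[0,20,0,0,0,0],[0,15,0,0,0,0],[0,7,0,0,0,0],[0,0,0,0,0,0]]]' 0 30; python3 ww.py; python3 - <<'E'
from h import *
c=cam('scene')
cv2.imwrite('pics/s19.png',cv2.resize(cv2.convertScaleAbs(c['image'][155:225,300:390],alpha=1.5),None,fx=8,fy=8,interpolation=cv2.INTER_CUBIC))
c=cam('wrist')
cv2.imwrite('pics/w19.png',cv2.resize(cv2.convertScaleAbs(c['image'],alpha=1.8),(768,576),interpolation=cv2.INTER_CUBIC))
E
```

```text
t: 16.85
tool_pos: [0.6387, 0.2018, 0.1351]
orientation: [-1.523, -0.38, -0.433]
force: [0.2, 0.9, -0.7]
opening: 0.0146
grip in frame x,y,z mm [74.62 -0.49  7.29] F in frame [-0.2  0.9 -0.7] open 14.64 t 16.85 rot [ 0.0003 -0.0001  0.0041]
```

View pics/s19.png

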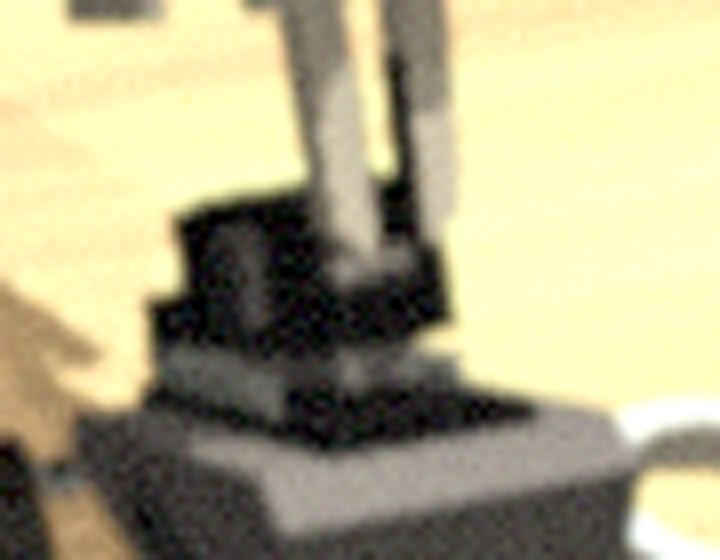

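View pics/w19.png

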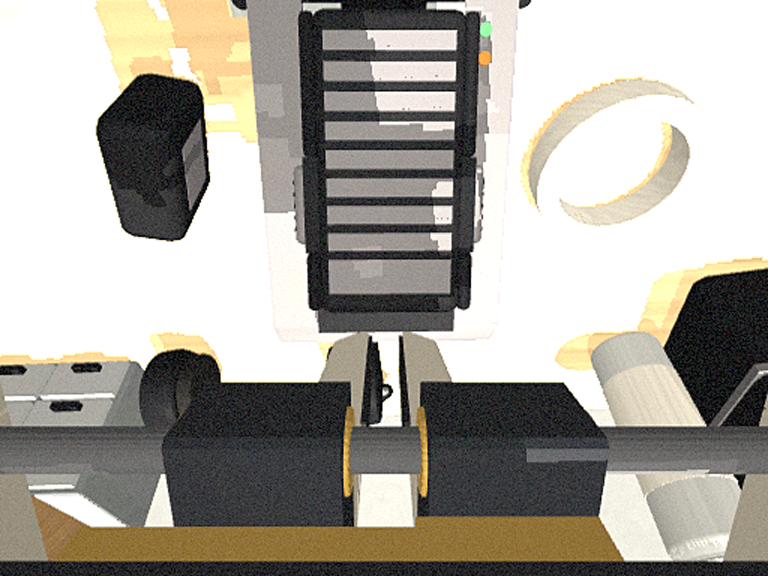

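```bash
python3 -m inch '[[[-6,0,0.4,0,0,0],[-5,0,0,0,0,0]]]'>/dev/null; python3 ww.py; python3 -m inch '[[[-4,0,0,0,0,0],[-4,0,0,0,0,0]]]'>/dev/null; python3 ww.py; python3 -m inch '[[[-3,0,0,0,0,0],[-3,0,0,0,0,0]]]'>/dev/null; python3 ww.py
```

```text
grip in frame x,y,z mm [64.61  0.28  8.56] F in frame [ 0.1 -0.2 -0.4] open 0.33 t 17.2 rot [0.0011 0.0002 0.0019]
grip in frame x,y,z mm [61.07  0.78 10.07] F in frame [11.9 -2.2  4.3] open 0.68 t 17.45 rot [ 0.0025  0.0004 -0.0052]
grip in frame x,y,z mm [59.78  1.01 11.82] F in frame [21.  -4.4  1.7] open 0.6 t 17.7 rot [ 0.0036  0.0007 -0.0126]
```

```bash
python3 -m inch '[[[-3,1,0,0,0,0],[-3,1,0,0,0,0]]]'>/dev/null; python3 ww.py; python3 -m inch '[[[-3,1,0,0,0,0],[-3,1,0,0,0,0]]]'>/dev/null; python3 ww.py;  python3 - <<'E'
from h import *
c=cam('wrist')
cv2.imwrite('pics/w20.png',cv2.resize(cv2.convertScaleAbs(c['image'],alpha=1.8),(768,576),interpolation=cv2.INTER_CUBIC))
c=cam('scene')
cv2.imwrite('pics/s20.png',cv2.resize(cv2.convertScaleAbs(c['image'][155:225,300:390],alpha=1.5),None,fx=8,fy=8,interpolation=cv2.INTER_CUBIC))
E
```

```text
grip in frame x,y,z mm [59.42  1.55 12.1 ] F in frame [30.3 -6.7  9. ] open 0.36 t 17.95 rot [ 0.0053  0.0012 -0.0213]
grip in frame x,y,z mm [59.05  2.15 12.46] F in frame [39.9 -9.5 13.6] open 0.43 t 18.2 rot [ 0.007   0.0017 -0.03  ]
```

View pics/w20.png

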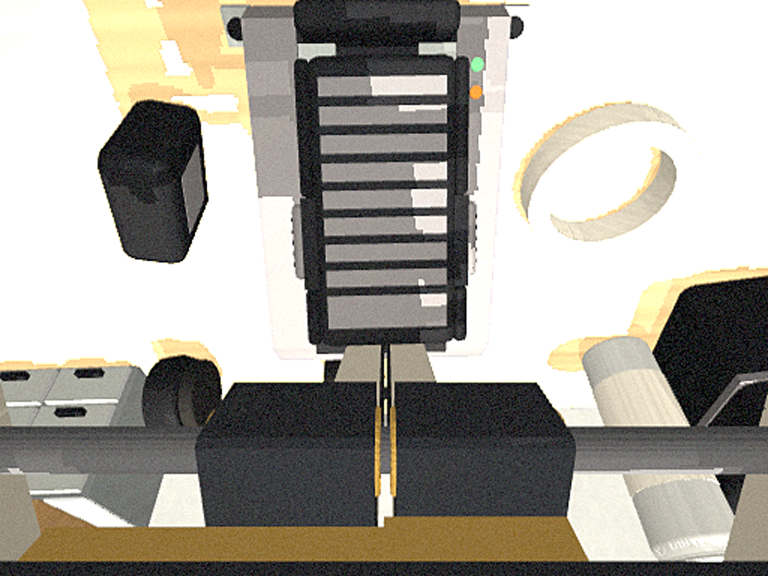

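View pics/s20.png

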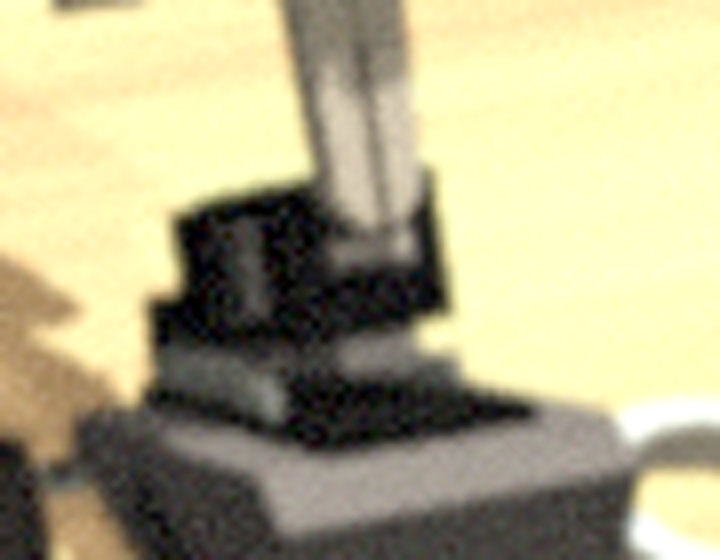

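```bash
python3 -m inch '[[[15,0,0,0,0,0],[17,-10,0,0,0,0],[0,-25,0,0,0,0],[0,-25,0,0,0,0],[0,0,0,0,0,0]]]'; python3 ww.py; python3 - <<'E'
from h import *
import pickle
c=cam('wrist');pickle.dump((c,monitor.read_state()),open('d21.pkl','wb'))
cv2.imwrite('pics/w21.png',cv2.resize(cv2.convertScaleAbs(c['image'],alpha=1.8),(768,576),interpolation=cv2.INTER_CUBIC))
c=cam('scene')
cv2.imwrite('pics/s21.png',cv2.resize(cv2.convertScaleAbs(c['image'][155:225,300:390],alpha=1.5),None,fx=8,fy=8,interpolation=cv2.INTER_CUBIC))
E
```

```text
t: 18.92
tool_pos: [0.6077, 0.2031, 0.1848]
orientation: [-1.52, -0.384, -0.437]
force: [1.4, 0.3, -0.1]
opening: 0.0003
grip in frame x,y,z mm [72.57  0.71 65.84] F in frame [ 1.1  0.3 -0.8] open 0.34 t 18.93 rot [ 0.0023  0.0005 -0.0009]
```

View pics/w21.png

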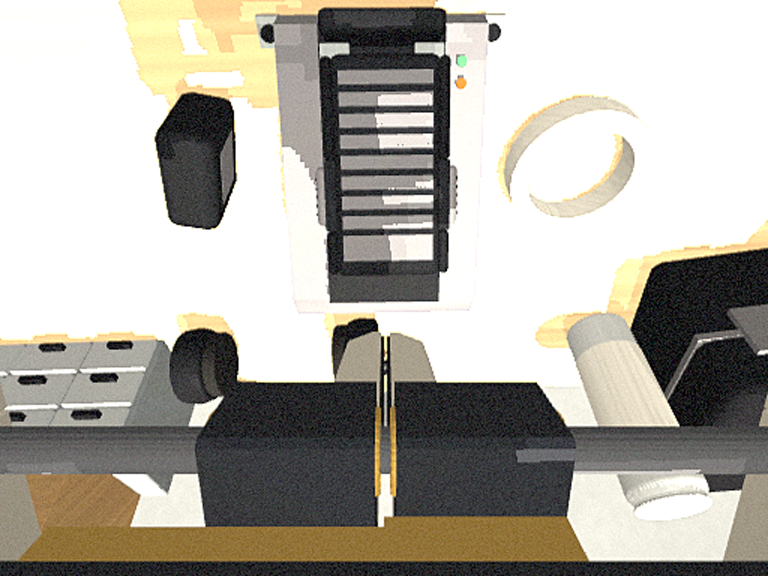

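View pics/s21.png

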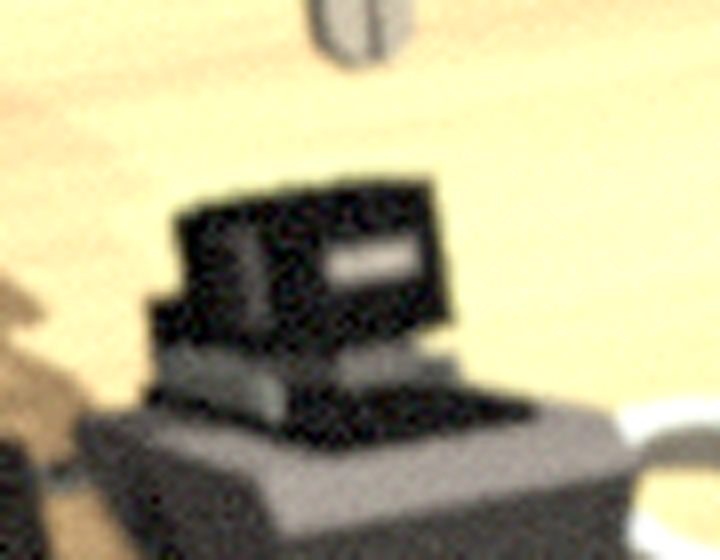

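```bash
python3 -m inch '[[[-30,-10,0,0,0,0],[-30,-10,0,0,0,0],[0,0,0,0,0,0]]]'; python3 ww.py; python3 - <<'E'
from h import *
import pickle
c=cam('wrist');pickle.dump((c,monitor.read_state()),open('d22.pkl','wb'))
b,_=pickle.load(open('d21.pkl','rb'))
cv2.imwrite('pics/w22.png',cv2.resize(cv2.convertScaleAbs(c['image'][60:270,170:340],alpha=1.8),None,fx=3.5,fy=3.5,interpolation=cv2.INTER_CUBIC)[:600])
cv2.imwrite('pics/w22b.png',cv2.resize(cv2.convertScaleAbs(b['image'][0:210,170:340],alpha=1.8),None,fx=3.5,fy=3.5,interpolation=cv2.INTER_CUBIC)[:740])
E
```

```text
t: 19.4
tool_pos: [0.5429, 0.2043, 0.1669]
orientation: [-1.524, -0.379, -0.431]
force: [0.8, 0.2, 0.6]
opening: 0.0007
grip in frame x,y,z mm [ 7.56 -0.29 82.72] F in frame [0.9 0.3 0.1] open 0.67 t 19.4 rot [-0.0001 -0.0013  0.0062]
```

View pics/w22.png

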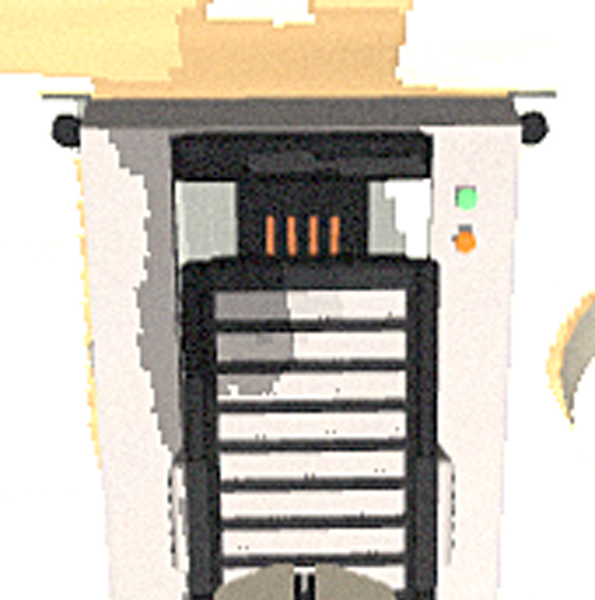

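View pics/w22b.png

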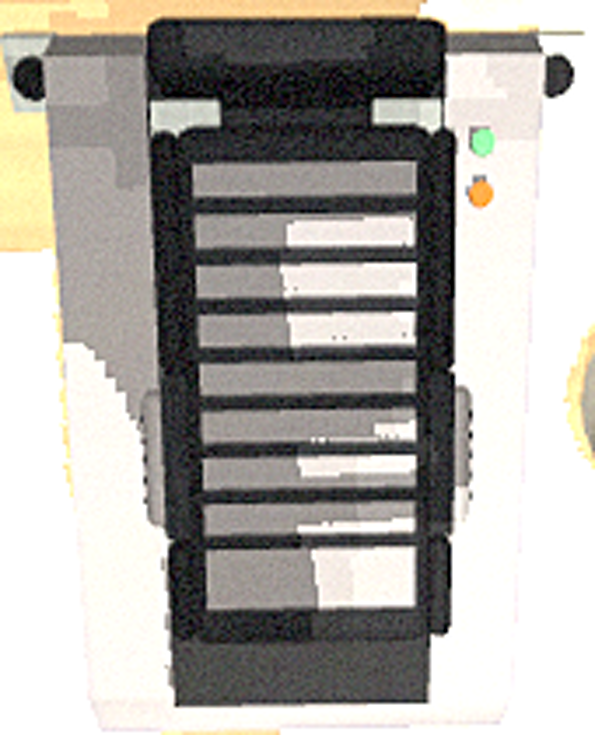

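```bash
python3 - <<'E'
from h import *
import pickle
np.set_printoptions(precision=4,suppress=True)
w,_=pickle.load(open('d22.pkl','rb'));v,_=pickle.load(open('d21.pkl','rb'))
A=lambda x,y:(170+x/3.5-.36,60+y/3.5-.36);C=lambda x,y:(170+x/3.5-.36,y/3.5-.36)
H=np.array((.5713,.2049,.1028));Q=ptool(-.035,np.radians(30))
L=lambda P:np.round(1e3*(Q.T@(P-H))[[0,2,1]]*[1,1,-1],1)
for n,a,b in(('f R',(216,290),(192,160)),('f L',(407,290),(416,160)),('b1 R',(217,325),(193,204)),('b1 L',(407,325),(416,204)),('b4 R',(219,445),(200,354)),('b4L',(407,445),(416,354)),('b7R',(222,560),(203,495)),('b7L',(407,560),(416,495)),('led g',(466,197),(483,142)),('led o',(465,241),(481,193)),('stopfarR',(178,180),(153,98)),('stopfar L',(430,180),(440,98))):
    p,e=tri(w,A(*a),v,C(*b));print(n,L(p),round(e*1e3,2))
E
```

```text
f R [-40.6 -20.3  28.8] 0.32
f L [-40.6  21.5  28.6] 0.55
b1 R [-32.9 -20.3  29.4] 0.41
b1 L [-33.   21.7  29.1] 0.54
b4 R [ -5.9 -19.9  31.2] 0.29
b4L [-5.9 22.3 30.9] 0.53
b7R [ 20.9 -19.7  34. ] 0.04
b7L [21.  22.8 33.6] 0.52
led g [-57.8  45.7 -48.8] 0.28
led o [-45.5  45.5 -46.4] 0.07
stopfarR [-62.8 -34.4 -25.9] 0.14
stopfar L [-62.9  32.2 -26.3] 0.54
```

```bash
python3 -m inch '[[[30,0,0.5,0,0,-0.005],[0,12,0,0,0,0],[0,9,0,0,0,0],[0,0,0,0,0,0]]]'>/dev/null; python3 ww.py; for i in 1 ; do python3 -m inch '[[[0,3,0,0,0,0]]]' >/dev/null; python3 ww.py; python3 -m inch '[[[0,3,0,0,0,0]]]' >/dev/null; python3 ww.py;python3 -m inch '[[[0,2,0,0,0,0]]]' >/dev/null; python3 ww.py; done
```

```text
grip in frame x,y,z mm [38.39 -0.17 61.18] F in frame [-0.3 -0.5 -0.5] open 0.25 t 19.95 rot [-0.0008 -0.0001  0.0015]
grip in frame x,y,z mm [40.31  0.53 59.84] F in frame [-0.6 -0.4 -0.3] open 0.47 t 20.07 rot [ 0.0006  0.     -0.0019]
grip in frame x,y,z mm [40.89  0.69 57.19] F in frame [ 0.1 -0.5  0.1] open 0.67 t 20.2 rot [ 0.001   0.0001 -0.0028]
grip in frame x,y,z mm [40.93  0.65 55.18] F in frame [-0.4 -0.4  0.8] open 0.81 t 20.32 rot [ 0.0009  0.0001 -0.0027]
```

```bash
for i in 1 ; do python3 -m inch '[[[0,3,0,0,0,0]]]' >/dev/null; python3 ww.py; python3 -m inch '[[[0,3,0,0,0,0]]]' >/dev/null; python3 ww.py;python3 -m inch '[[[0,2,0,0,0,0]]]' >/dev/null; python3 ww.py; done
```

```text
grip in frame x,y,z mm [41.13  0.69 52.25] F in frame [-0.5  0.4 -0.5] open 0.37 t 20.45 rot [ 0.001   0.0001 -0.003 ]
grip in frame x,y,z mm [41.    0.6  49.06] F in frame [-0.3  1.  -0.4] open 0.8 t 20.57 rot [ 0.0009  0.0002 -0.0027]
grip in frame x,y,z mm [40.89  0.54 46.98] F in frame [-0.  -0.2  0.6] open 0.27 t 20.7 rot [ 0.0007  0.0002 -0.0024]
```

```bash
for i in 1 ; do python3 -m inch '[[[0,2,0,0,0,0]]]' >/dev/null; python3 ww.py; python3 -m inch '[[[0,2,0,0,0,0]]]' >/dev/null; python3 ww.py;python3 -m inch '[[[0,2,0,0,0,0]]]' >/dev/null; python3 ww.py; done
```

```text
grip in frame x,y,z mm [40.96  0.56 45.05] F in frame [-0.5 -0.3  0.3] open 0.77 t 20.82 rot [ 0.0008  0.0002 -0.0025]
grip in frame x,y,z mm [41.    0.57 43.06] F in frame [ 0.1 -0.8 -0.5] open 0.22 t 20.95 rot [ 0.0008  0.0002 -0.0025]
grip in frame x,y,z mm [40.99  0.59 41.07] F in frame [ 0.3 -0.4  0.2] open 0.74 t 21.07 rot [ 0.0008  0.0002 -0.0026]
```

```bash
python3 - <<'E'
from h import *
c=cam('wrist')
cv2.imwrite('pics/w23.png',cv2.resize(cv2.convertScaleAbs(c['image'],alpha=1.8),(768,576),interpolation=cv2.INTER_CUBIC))
c=cam('scene')
cv2.imwrite('pics/s23.png',cv2.resize(cv2.convertScaleAbs(c['image'][145:225,290:390],alpha=1.5),None,fx=7,fy=7,interpolation=cv2.INTER_CUBIC))
E
```

```text
(no output)
```

View pics/w23.png

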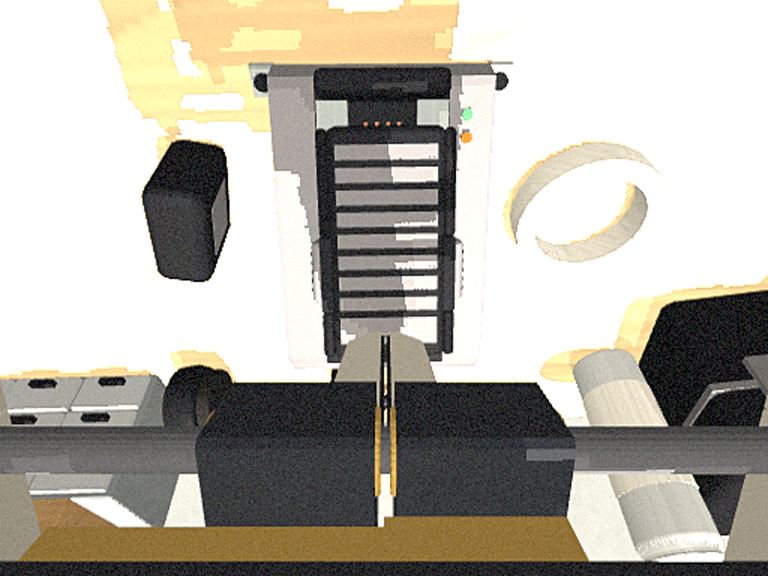

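View pics/s23.png

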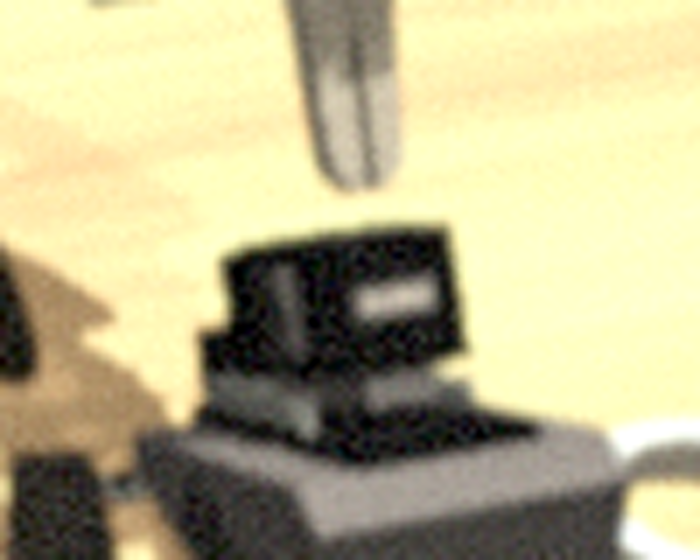

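```bash
python3 - <<'E'
from h import *
c=cam('scene');w=cam('wrist')
st=monitor.read_state();Rt=R.from_rotvec(st['orientation']).as_matrix()
print(st['tool_pos'],robot.tip_extent)
for d in(0,.008,.02,.03):print(d,proj(c,st['tool_pos']+Rt[:,1]*d),proj(w,st['tool_pos']+Rt[:,1]*d)*1.5)
H=np.array((.5713,.2049,.1028));Q=ptool(-.035,np.radians(30))
f=lambda x,y,z:H+Q[:,0]*x+Q[:,2]*y-Q[:,1]*z
print('tail top mid',proj(c,f(.0504,0,.026)),(proj(c,f(.0504,0,.026))-[290,145])*7)
E
```

```text
[0.59269685 0.20403401 0.14766551] 0.008
0 [[342.0755748  179.79411417]] [[385.75824388 331.51848705]]
0.008 [[342.46054245 182.76458839]] [[385.738876  325.0212449]]
0.02 [[343.03651242 187.20886829]] [[385.71234326 316.12044364]]
0.03 [[343.51513458 190.90199634]] [[385.69225394 309.38118269]]
tail top mid [[343.5375272  180.81611764]] [[374.76269038 250.71282345]]
```

```bash
python3 -m inch '[[[0,8,0,0,0,0],[0,4,0,0,0,0]]]' >/dev/null; python3 ww.py; for i in 1 ; do python3 -m inch '[[[0,2,0,0,0,0]]]' >/dev/null; python3 ww.py; python3 -m inch '[[[0,2,0,0,0,0]]]' >/dev/null; python3 ww.py;python3 -m inch '[[[0,2,0,0,0,0]]]' >/dev/null; python3 ww.py; done
```

```text
grip in frame x,y,z mm [40.6   0.47 28.53] F in frame [0.4 0.4 0.2] open 0.42 t 21.52 rot [ 0.0006  0.0001 -0.0019]
grip in frame x,y,z mm [40.54  0.43 26.6 ] F in frame [ 1.3  0.9 -0.4] open 0.46 t 21.65 rot [ 0.0004  0.0001 -0.0017]
grip in frame x,y,z mm [41.18  0.57 25.16] F in frame [-0.4 -0.9  5.7] open 0.81 t 21.77 rot [ 0.0007  0.0002 -0.0027]
grip in frame x,y,z mm [42.33  0.71 24.06] F in frame [-1.9 -3.3 16.9] open 0.41 t 21.9 rot [ 0.0009  0.0003 -0.0043]
```

```bash
for i in 1 ; do python3 -m inch '[[[0,2,0,0,0,0]]]' >/dev/null; python3 ww.py; python3 -m inch '[[[0,2,0,0,0,0]]]' >/dev/null; python3 ww.py; done; python3 - <<'E'
from h import *
c=cam('scene')
cv2.imwrite('pics/s24.png',cv2.resize(cv2.convertScaleAbs(c['image'][145:225,290:390],alpha=1.5),None,fx=7,fy=7,interpolation=cv2.INTER_CUBIC))
E
```

```text
grip in frame x,y,z mm [43.45  0.8  22.97] F in frame [-3.5 -5.9 26.2] open 0.56 t 22.02 rot [ 0.0011  0.0005 -0.0057]
grip in frame x,y,z mm [44.48  0.84 21.9 ] F in frame [-4.5 -8.3 35.2] open 0.13 t 22.15 rot [ 0.0011  0.0005 -0.007 ]
```

View pics/s24.png

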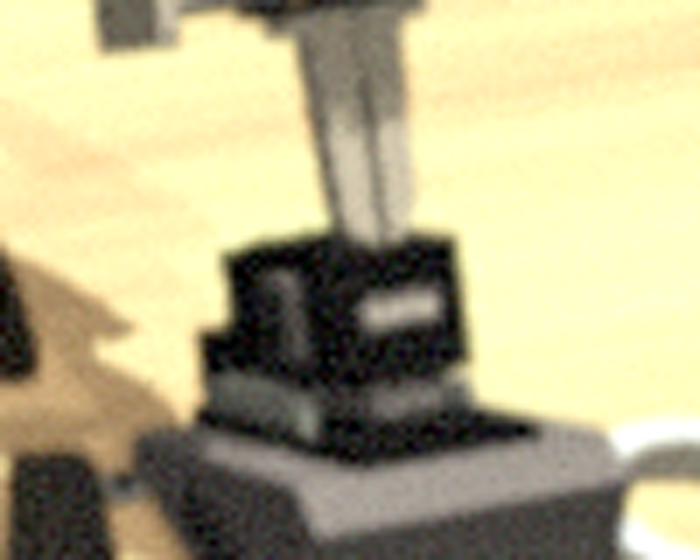

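```bash
python3 -m inch '[[[0,1,0,0,0,0],[-3,0,0,0,0,0]]]' >/dev/null; python3 ww.py; python3 -m inch '[[[-4,0,0,0,0,0]]]' >/dev/null; python3 ww.py;  python3 -m inch '[[[-4,0,0,0,0,0]]]' >/dev/null; python3 ww.py
```

```text
grip in frame x,y,z mm [44.23  1.82 21.53] F in frame [ 6.6 -3.3 19.9] open 0.43 t 22.45 rot [ 0.0034  0.0009 -0.012 ]
grip in frame x,y,z mm [42.65  2.3  22.43] F in frame [12.5 -2.1 19.7] open 0.2 t 22.57 rot [ 0.0046  0.0011 -0.0162]
grip in frame x,y,z mm [40.2   2.73 23.1 ] F in frame [13.8 -2.5 21.6] open 0.38 t 22.7 rot [ 0.0055  0.0013 -0.0187]
```

```bash
python3 -m inch '[[[6,-15,0,0,0,0],[10,-30,0,0,0,0],[15,-30,0,0,0,0],[0,0,0,0,0,0]]]' >/dev/null; python3 ww.py; python3 - <<'E'
from h import *
import pickle
c=cam('wrist');pickle.dump((c,monitor.read_state()),open('d25.pkl','wb'))
cv2.imwrite('pics/w25.png',cv2.resize(cv2.convertScaleAbs(c['image'][0:210,170:340],alpha=1.8),None,fx=3.5,fy=3.5,interpolation=cv2.INTER_CUBIC))
c=cam('scene')
cv2.imwrite('pics/s25.png',cv2.resize(cv2.convertScaleAbs(c['image'][145:225,290:390],alpha=1.5),None,fx=7,fy=7,interpolation=cv2.INTER_CUBIC))
E
```

```text
grip in frame x,y,z mm [64.34  1.4  96.17] F in frame [0.7 0.9 0.1] open 0.59 t 23.2 rot [ 0.003   0.0011 -0.0079]
```

View pics/w25.png

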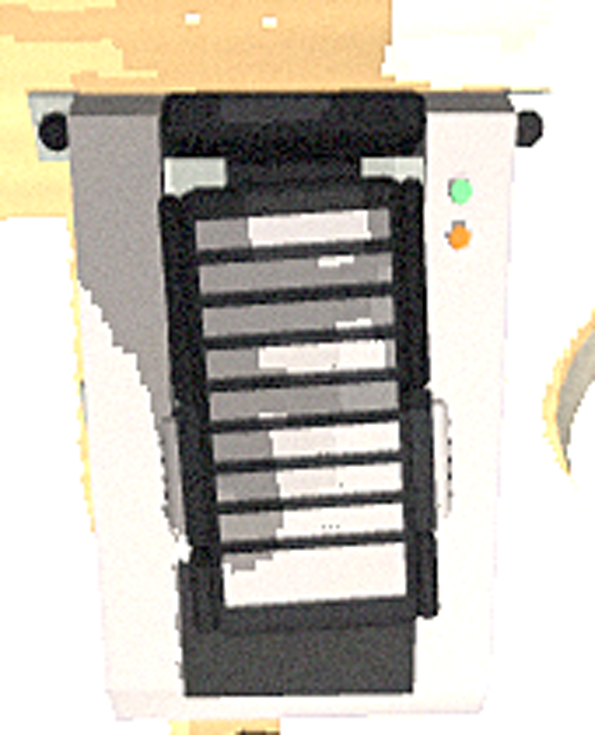

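View pics/s25.png

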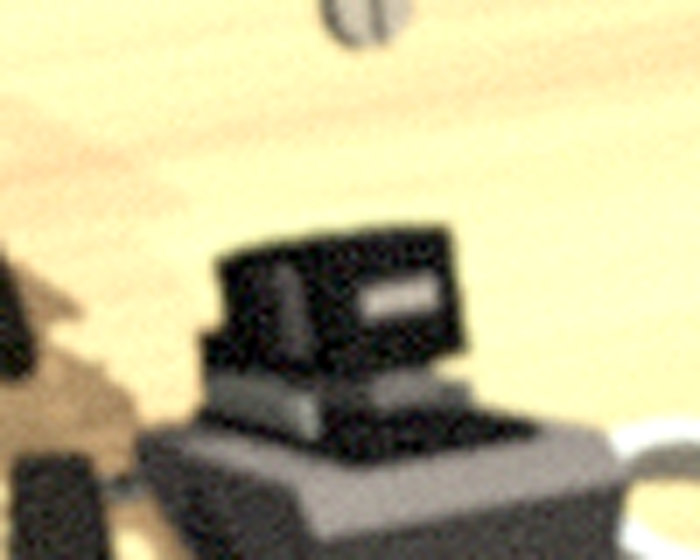

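```bash
python3 -m inch '[[[-26,0,0,0,0,0.006],[-26,0,0,0,0,0],[0,25,0,0,0,0],[0,25,0,0,0,0],[0,15,0,0,0,0],[0,0,0,0,0,0]]]' 88 >/dev/null; python3 ww.py; python3 - <<'E'
from h import *
import pickle
c=cam('wrist');pickle.dump((c,monitor.read_state()),open('d26.pkl','wb'))
cv2.imwrite('pics/w26.png',cv2.resize(cv2.convertScaleAbs(c['image'],alpha=1.8),(768,576),interpolation=cv2.INTER_CUBIC))
c=cam('scene')
cv2.imwrite('pics/s26.png',cv2.resize(cv2.convertScaleAbs(c['image'][145:225,290:390],alpha=1.5),None,fx=7,fy=7,interpolation=cv2.INTER_CUBIC))
E
```

```text
grip in frame x,y,z mm [ 6.35 -0.2  26.53] F in frame [-0.4  0.3  0.8] open 55.84 t 24.05 rot [-0.0009 -0.0002  0.0074]
```

View pics/w26.png

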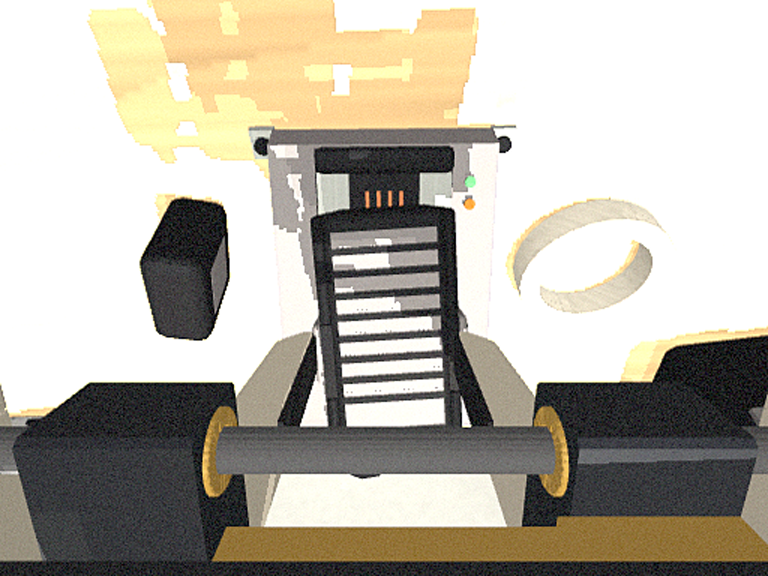

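View pics/s26.png

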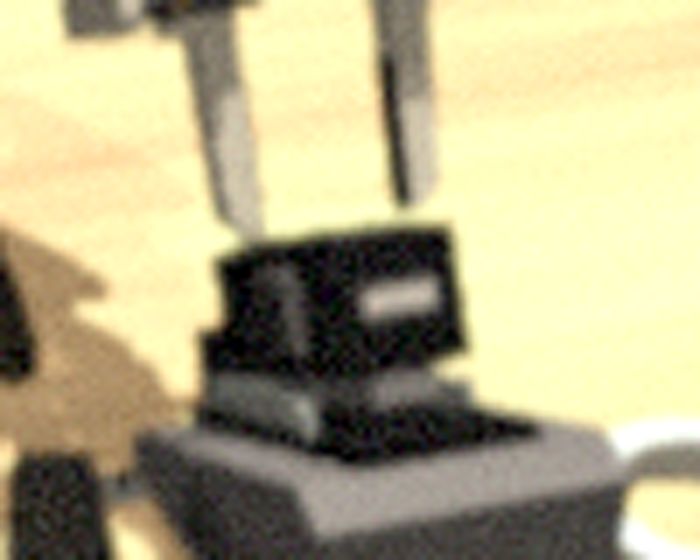

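```bash
python3 -m inch '[[[3,0,0.5,0,0,-0.006],[3,0,0.5,0,0,0],[0,0,0,0,0,0]]]' 88 >/dev/null; python3 ww.py; python3 -m inch '[[[0,12,0,0,0,0],[0,12,0,0,0,0],[0,0,0,0,0,0]]]'>/dev/null; python3 ww.py;  python3 - <<'E'
from h import *
import pickle
c=cam('wrist');pickle.dump((c,monitor.read_state()),open('d27.pkl','wb'))
cv2.imwrite('pics/w27.png',cv2.resize(cv2.convertScaleAbs(c['image'],alpha=1.8),(768,576),interpolation=cv2.INTER_CUBIC))
c=cam('scene')
cv2.imwrite('pics/s27.png',cv2.resize(cv2.convertScaleAbs(c['image'][145:225,290:390],alpha=1.5),None,fx=7,fy=7,interpolation=cv2.INTER_CUBIC))
E
```

```text
grip in frame x,y,z mm [15.53  1.87 28.83] F in frame [ 0.1  0.6 -0. ] open 87.51 t 24.52 rot [ 0.0013  0.0003 -0.0038]
grip in frame x,y,z mm [12.83  0.92  2.6 ] F in frame [ 0.7 -1.4  0.3] open 88.03 t 24.9 rot [-0.0006  0.      0.0006]
```

View pics/w27.png

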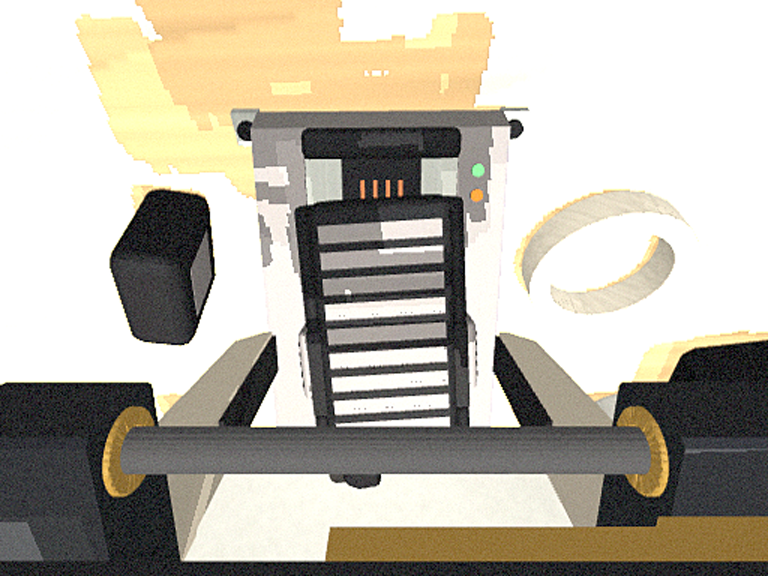

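View pics/s27.png

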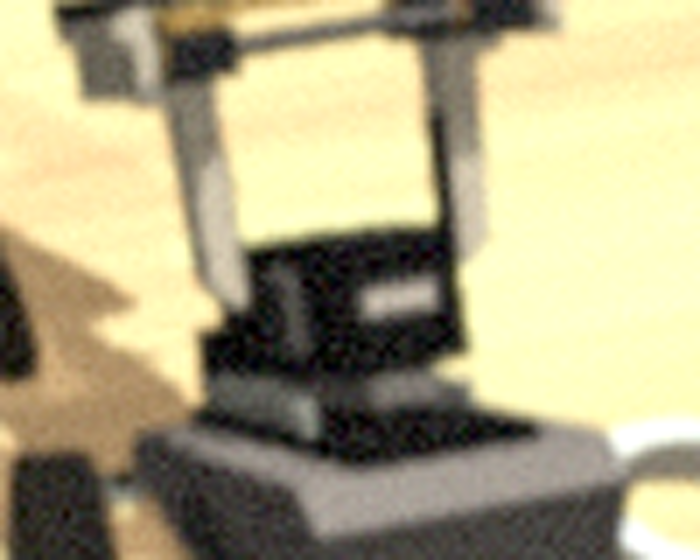

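```bash
python3 -m inch '[[[1,8,0,0,0,0],[0.5,8,0,0,0,0],[0,0,0,0,0,0]]]'>/dev/null; python3 ww.py; python3 -m inch '[[[0,6,0,0,0,0],[0,0,0,0,0,0]]]'>/dev/null; python3 ww.py;  python3 - <<'E'
from h import *
import pickle
c=cam('wrist')
cv2.imwrite('pics/w28.png',cv2.resize(cv2.convertScaleAbs(c['image'],alpha=1.8),(768,576),interpolation=cv2.INTER_CUBIC))
c=cam('scene')
cv2.imwrite('pics/s28.png',cv2.resize(cv2.convertScaleAbs(c['image'][145:225,290:390],alpha=1.5),None,fx=7,fy=7,interpolation=cv2.INTER_CUBIC))
E
```

```text
grip in frame x,y,z mm [ 15.51   1.32 -12.51] F in frame [ 0.  -0.4 -0. ] open 88.05 t 25.38 rot [ 0.0002  0.0002 -0.0012]
grip in frame x,y,z mm [ 15.81   1.46 -18.17] F in frame [-0.7 -0.7  0.5] open 87.9 t 25.62 rot [ 0.0005  0.0001 -0.0018]
```

View pics/w28.png

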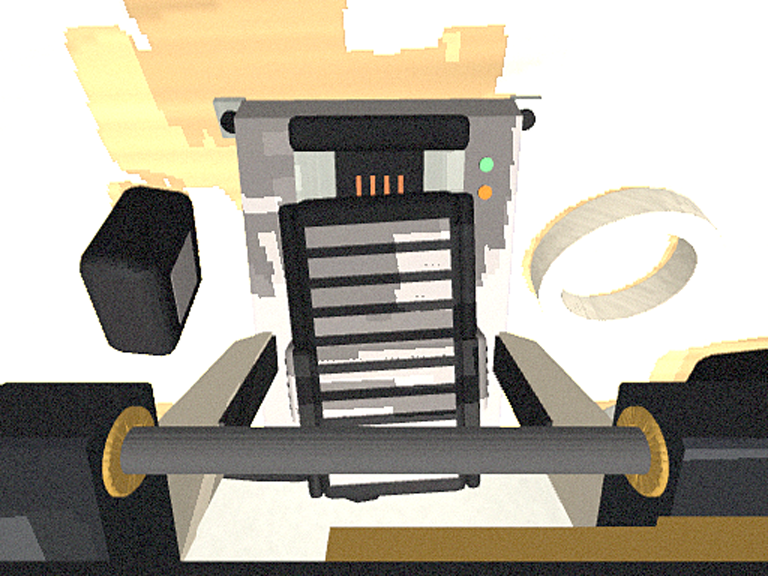

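View pics/s28.png

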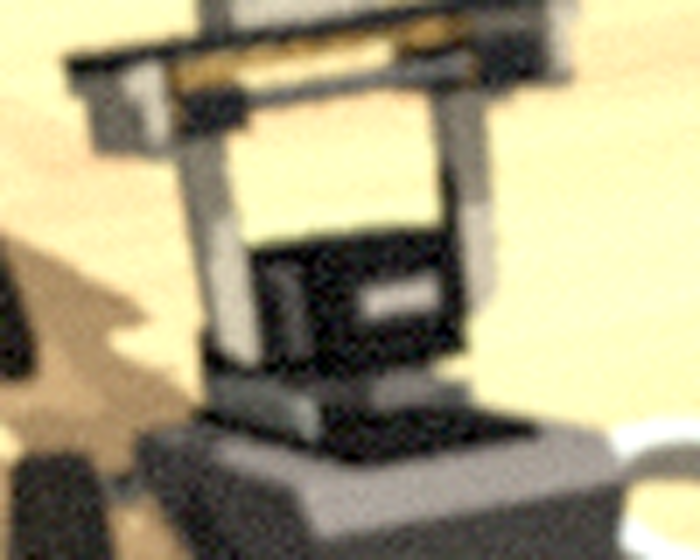

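```bash
python3 -m inch '[[[0,0,0,0,0,0],[0,0,0,0,0,0],[0,0,0,0,0,0],[0,0,0,0,0,0]]]' 50 50 >/dev/null; python3 ww.py;  python3 - <<'E'
from h import *
import pickle
c=cam('wrist');pickle.dump((c,0),open('d29.pkl','wb'))
cv2.imwrite('pics/w29.png',cv2.resize(cv2.convertScaleAbs(c['image'],alpha=1.8),(768,576),interpolation=cv2.INTER_CUBIC))
c=cam('scene')
cv2.imwrite('pics/s29.png',cv2.resize(cv2.convertScaleAbs(c['image'][145:225,290:390],alpha=1.5),None,fx=7,fy=7,interpolation=cv2.INTER_CUBIC))
E
```

```text
grip in frame x,y,z mm [ 16.74   2.05 -17.56] F in frame [ 2.3  3.3 -3.5] open 57.45 t 26.23 rot [ 0.0016  0.0003 -0.0035]
```

View pics/w29.png

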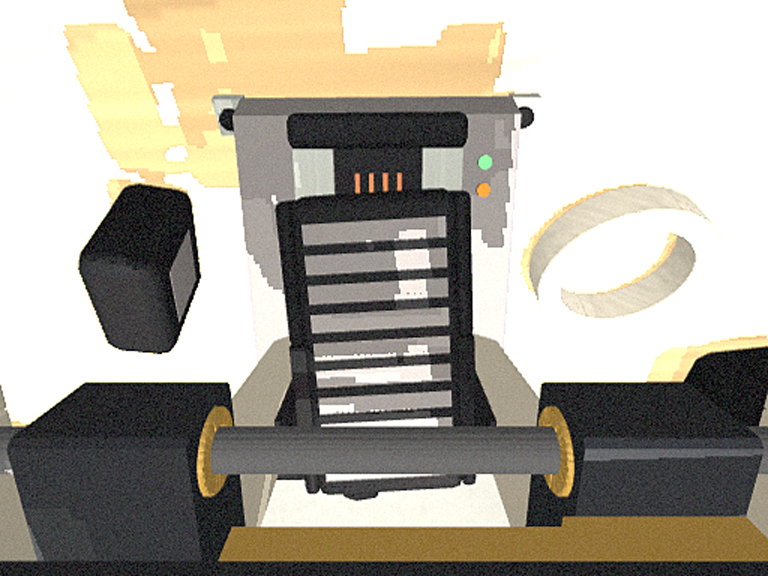

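View pics/s29.png

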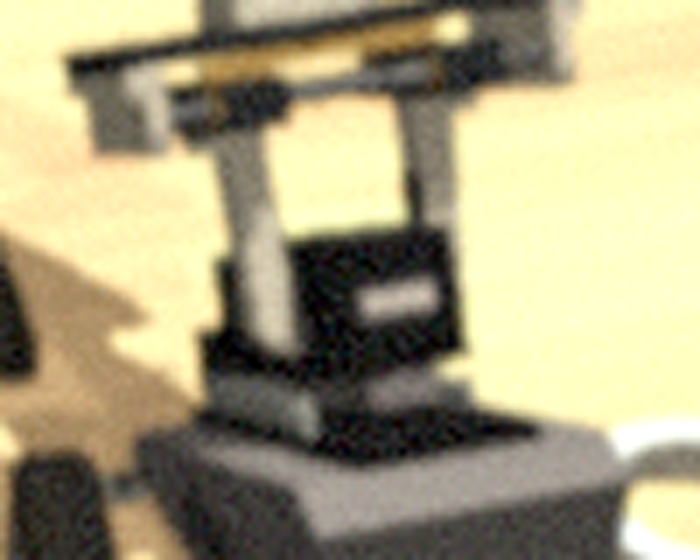

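```bash
python3 -m inch '[[[6,0,-0.5,0,0,0],[8,0,-0.5,0,0,0]]]' >/dev/null; python3 ww.py; python3 -m inch '[[[8,0,0,0,0,0],[8,0,0,0,0,0]]]' >/dev/null; python3 ww.py; python3 -m inch '[[[8,0,0,0,0,0],[8,0,0,0,0,0]]]' >/dev/null; python3 ww.py
```

```text
grip in frame x,y,z mm [ 26.79   1.18 -18.87] F in frame [-5.9  8.7 -4. ] open 57.16 t 26.57 rot [0.0014 0.001  0.003 ]
grip in frame x,y,z mm [ 42.97   1.33 -18.88] F in frame [-6.7  7.8 -4. ] open 57.31 t 26.82 rot [0.0015 0.0009 0.0029]
grip in frame x,y,z mm [ 58.87   1.46 -18.91] F in frame [-5.9  8.8 -3.4] open 57.34 t 27.07 rot [0.0017 0.0009 0.0031]
```

```bash
python3 -m inch '[[[10,0,-0.5,0,0,0],[10,0,0,0,0,0],[10,0,0,0,0,0],[4,0,0,0,0,0]]]' >/dev/null; python3 ww.py; python3 -m inch '[[[0,2,0,0,0,0]]]' >/dev/null; python3 ww.py; python3 -m inch '[[[0,2,0,0,0,0],[0,0,0,0,0,0]]]' >/dev/null; python3 ww.py
python3 - <<'E'
from h import *
import pickle
c=cam('wrist');pickle.dump((c,0),open('d30.pkl','wb'))
cv2.imwrite('pics/w30.png',cv2.resize(cv2.convertScaleAbs(c['image'],alpha=1.8),(768,576),interpolation=cv2.INTER_CUBIC))
c=cam('scene')
cv2.imwrite('pics/s30.png',cv2.resize(cv2.convertScaleAbs(c['image'][145:225,290:390],alpha=1.5),None,fx=7,fy=7,interpolation=cv2.INTER_CUBIC))
E
```

```text
grip in frame x,y,z mm [ 96.15  -0.52 -17.96] F in frame [-2.1 -0.8 -3.1] open 57.9 t 27.57 rot [-0.0002  0.0001 -0.0016]
grip in frame x,y,z mm [ 97.4   -0.29 -19.16] F in frame [-0.1 -1.9  5.2] open 57.57 t 27.7 rot [ 0.0004  0.0004 -0.0039]
grip in frame x,y,z mm [ 98.61  -0.12 -20.24] F in frame [ 0.9 -2.1  7.6] open 57.91 t 27.95 rot [ 0.0007  0.0002 -0.006 ]
```

View pics/w30.png

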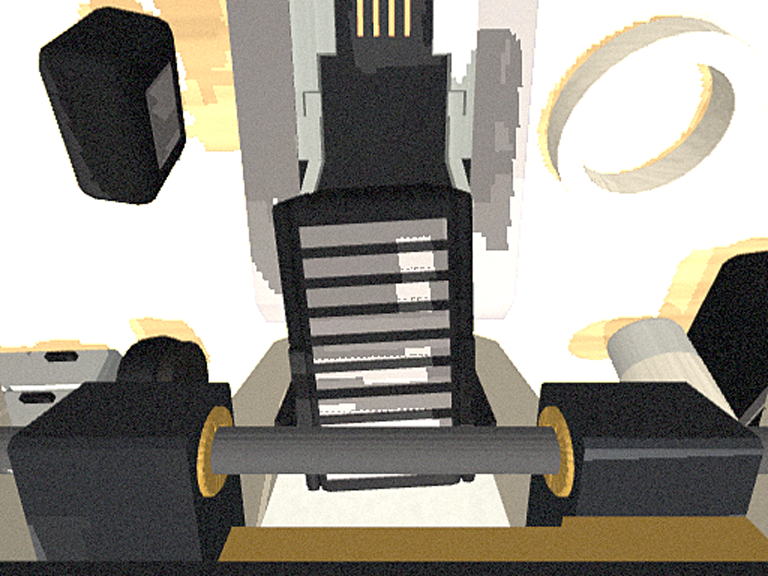

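View pics/s30.png

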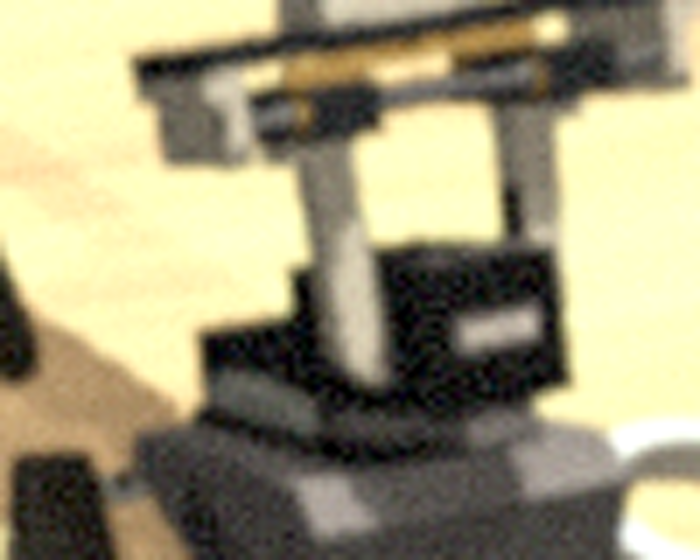

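```bash
python3 -m inch '[[[-5,-5,0,0,0,0],[0,-3,0,0,0.05,0.0],[0,0,0,0,0,0]]]' >/dev/null; python3 ww.py
python3 - <<'E'
from h import *
import pickle
c=cam('wrist');pickle.dump((c,0),open('d31.pkl','wb'))
cv2.imwrite('pics/w31.png',cv2.resize(cv2.convertScaleAbs(c['image'][0:330,140:370],alpha=1.6),None,fx=2.4,fy=2.4,interpolation=cv2.INTER_CUBIC))
E
```

```text
grip in frame x,y,z mm [ 8.993e+01 -2.000e-02 -1.383e+01] F in frame [-1.2 -0.7 -4.1] open 57.38 t 28.43 rot [ 0.0005  0.0498 -0.0011]
```

View pics/w31.png

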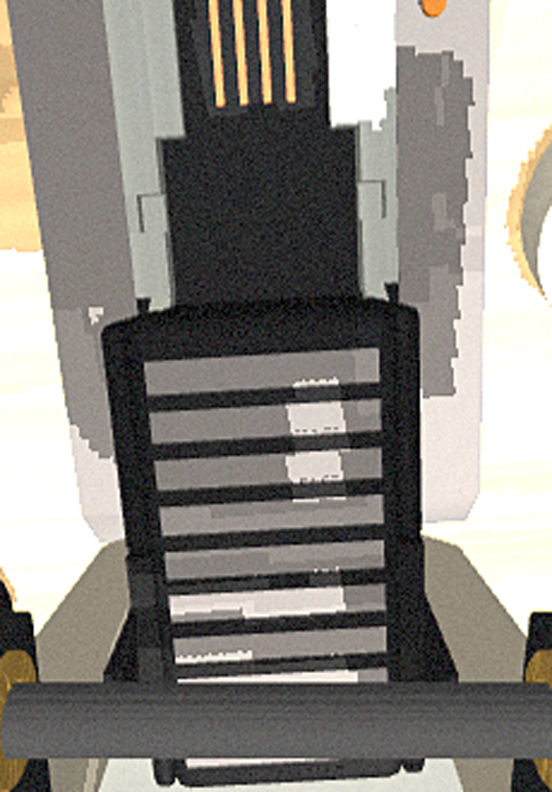

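```bash
python3 -m inch '[[[0,3,-0.4,0,0,0],[0,2,0,0,0,0]]]' >/dev/null; python3 ww.py; python3 -m inch '[[[0,2,0,0,0,0]]]' >/dev/null; python3 ww.py;python3 -m inch '[[[0,2,0,0,0,0]]]' >/dev/null; python3 ww.py
```

```text
grip in frame x,y,z mm [ 90.71  -0.42 -19.04] F in frame [-1.7 -0.7 -3.6] open 57.35 t 28.73 rot [ 0.0006  0.0497 -0.0018]
grip in frame x,y,z mm [ 91.52  -0.36 -20.56] F in frame [-1.  -1.9  5.7] open 57.87 t 28.85 rot [ 0.0007  0.0499 -0.0028]
grip in frame x,y,z mm [ 92.83  -0.41 -21.73] F in frame [-0.  -4.2 10.7] open 57.74 t 28.98 rot [ 0.0007  0.0499 -0.0046]
```

```bash
python3 -m inch '[[[0,2,0,0,0,0],[0,0,0,0,0,0]]]' >/dev/null; python3 ww.py; python3 -m inch '[[[-6,-3,-0.3,0,0,0]]]' >/dev/null; python3 ww.py;python3 -m inch '[[[-6,-0.3,-0.3,0,0,0],[-6,0,-0.3,0,0,0]]]' >/dev/null; python3 ww.py; python3 -m inch '[[[-6,0,-0.3,0,0,0],[-6,0,-0.3,0,0,0]]]' >/dev/null; python3 ww.py
```

```text
grip in frame x,y,z mm [ 94.09  -0.28 -22.3 ] F in frame [-5.4 -5.9 22.1] open 57.3 t 29.23 rot [ 0.0008  0.0503 -0.0059]
grip in frame x,y,z mm [ 86.53  -0.12 -20.86] F in frame [-2.7  0.  -3.7] open 57.83 t 29.35 rot [ 0.0014  0.0507 -0.0044]
grip in frame x,y,z mm [ 71.77  -0.4  -21.89] F in frame [-2.   0.1 -3.8] open 57.27 t 29.6 rot [ 0.0005  0.05   -0.0011]
grip in frame x,y,z mm [ 60.38  -0.3  -21.57] F in frame [-2.   0.  -4.5] open 57.38 t 29.85 rot [ 0.0007  0.0501 -0.002 ]
```

```bash
python3 -m inch '[[[-6,0.5,-0.3,0,0,0],[-6,0.3,-0.3,0,0,0]]]' >/dev/null; python3 ww.py; python3 - <<'E'
from h import *
c=cam('wrist')
cv2.imwrite('pics/w32.png',cv2.resize(cv2.convertScaleAbs(c['image'][0:330,140:370],alpha=1.6),None,fx=2.4,fy=2.4,interpolation=cv2.INTER_CUBIC))
c=cam('scene')
cv2.imwrite('pics/s32.png',cv2.resize(cv2.convertScaleAbs(c['image'][145:225,290:390],alpha=1.5),None,fx=7,fy=7,interpolation=cv2.INTER_CUBIC))
E
```

```text
grip in frame x,y,z mm [ 49.3   -0.1  -21.94] F in frame [-1.4  0.  -0.6] open 57.47 t 30.1 rot [ 0.0012  0.0501 -0.0034]
```

View pics/w32.png

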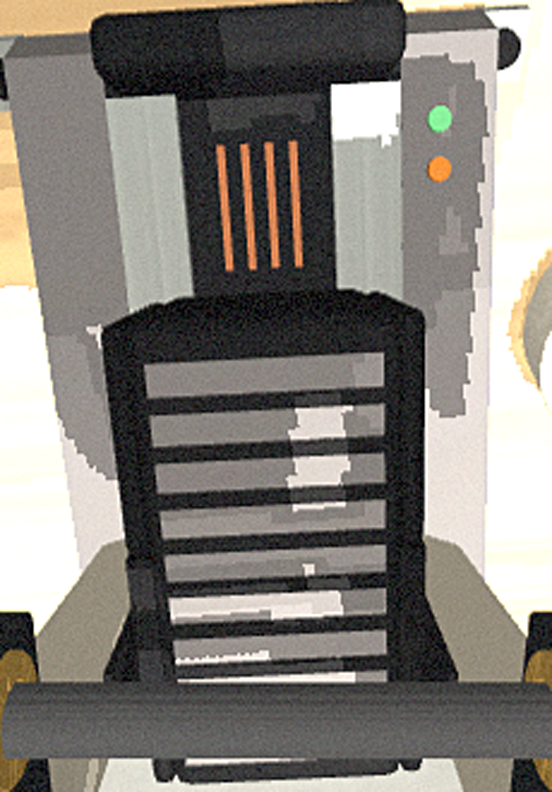

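View pics/s32.png

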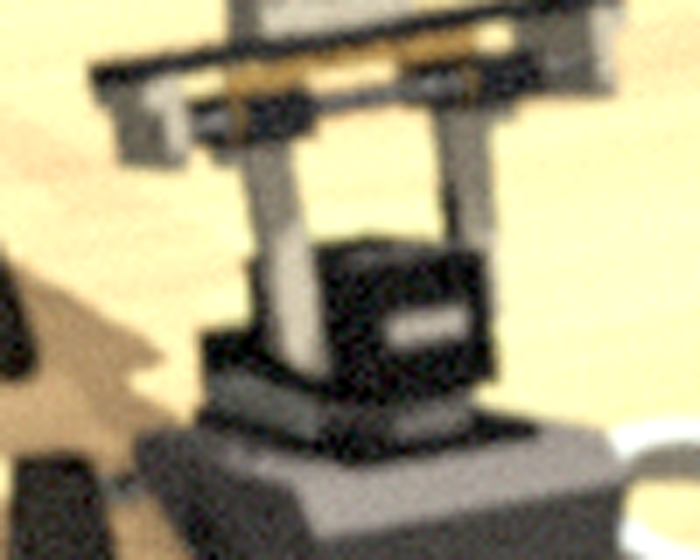

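```bash
python3 -m inch '[[[-5,0.3,-0.25,0,0,0],[-5,0,-0.25,0,0,0]]]' >/dev/null; python3 ww.py; python3 -m inch '[[[-5,0,-0.25,0,0,0]]]' >/dev/null; python3 ww.py;python3 -m inch '[[[-5,0,-0.25,0,0,0]]]' >/dev/null; python3 ww.py;python3 -m inch '[[[-5,0,-0.25,0,0,0]]]' >/dev/null; python3 ww.py
```

```text
grip in frame x,y,z mm [ 4.016e+01  3.000e-02 -2.193e+01] F in frame [0.4 0.2 2.8] open 57.68 t 30.45 rot [ 0.0015  0.0504 -0.0044]
grip in frame x,y,z mm [ 34.97   0.04 -21.96] F in frame [ 1.1 -0.   3.6] open 57.37 t 30.57 rot [ 0.0015  0.0503 -0.0042]
grip in frame x,y,z mm [ 2.993e+01  1.000e-02 -2.197e+01] F in frame [ 1.4 -0.4  6.1] open 57.6 t 30.7 rot [ 0.0014  0.0503 -0.0042]
grip in frame x,y,z mm [ 24.94   0.04 -21.96] F in frame [2.2 0.2 5.7] open 57.64 t 30.82 rot [ 0.0015  0.0503 -0.0042]
```

Sliding freely now.

```bash
python3 -m inch '[[[-5,-0.1,-0.25,0,0,0],[-5,0,-0.25,0,0,0]]]' >/dev/null; python3 ww.py; python3 -m inch '[[[-4,0,-0.2,0,0,0]]]' >/dev/null; python3 ww.py;python3 -m inch '[[[-4,0,-0.2,0,0,0]]]' >/dev/null; python3 ww.py;python3 -m inch '[[[-3,0,-0.15,0,0,0]]]' >/dev/null; python3 ww.py
```

```text
grip in frame x,y,z mm [ 1.472e+01 -2.000e-02 -2.198e+01] F in frame [ 1.6 -0.4  5.5] open 57.76 t 31.07 rot [ 0.0013  0.0503 -0.0039]
grip in frame x,y,z mm [ 10.74   0.04 -21.98] F in frame [ 1.7 -0.5  4.4] open 57.42 t 31.2 rot [ 0.0014  0.0502 -0.004 ]
grip in frame x,y,z mm [ 6.790e+00  2.000e-02 -2.199e+01] F in frame [ 1.4 -0.3  5.4] open 57.76 t 31.32 rot [ 0.0014  0.0502 -0.004 ]
grip in frame x,y,z mm [  4.09   0.1  -21.92] F in frame [ 8.2 -0.1  3.2] open 57.42 t 31.45 rot [ 0.0016  0.0501 -0.0045]
```

```bash
python3 -m inch '[[[-3,0,-0.1,0,0,0]]]' >/dev/null; python3 ww.py;python3 -m inch '[[[-3,0,-0.1,0,0,0],[0,0,0,0,0,0]]]' >/dev/null; python3 ww.py; python3 - <<'E'
from h import *
c=cam('wrist')
cv2.imwrite('pics/w33.png',cv2.resize(cv2.convertScaleAbs(c['image'][0:330,140:370],alpha=1.6),None,fx=2.4,fy=2.4,interpolation=cv2.INTER_CUBIC))
E
```

```text
grip in frame x,y,z mm [  3.83   0.31 -21.25] F in frame [13.6 -3.9  2.2] open 57.57 t 31.57 rot [ 0.0023  0.0496 -0.0088]
grip in frame x,y,z mm [  3.51   0.39 -20.38] F in frame [15.3 -4.3  1.8] open 57.55 t 31.82 rot [ 0.0028  0.0497 -0.0126]
```

View pics/w33.png

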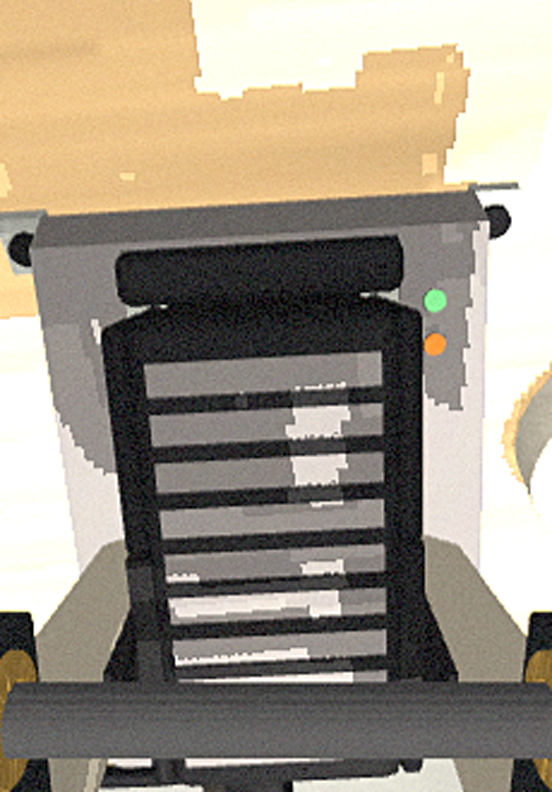

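```bash
python3 -m inch '[[[2,0,0,0,0,0],[0,0,0,0,0,0],[0,0,0,0,0,0],[0,0,0,0,0,0]]]' 88 20 >/dev/null; python3 ww.py; python3 -m inch '[[[0,-20,0,0,0,0],[0,-30,0,0,0,0],[0,-30,0,0,0,0],[0,-15,0,0,0,0],[0,0,0,0,0,0]]]' >/dev/null; python3 ww.py;  python3 - <<'E'
from h import *
import pickle
c=cam('wrist');pickle.dump((c,0),open('d34.pkl','wb'))
cv2.imwrite('pics/w34.png',cv2.resize(cv2.convertScaleAbs(c['image'][60:290,150:370],alpha=1.6),None,fx=2.6,fy=2.6,interpolation=cv2.INTER_CUBIC))
c=cam('scene')
cv2.imwrite('pics/s34.png',cv2.resize(cv2.convertScaleAbs(c['image'][145:225,290:390],alpha=1.5),None,fx=7,fy=7,interpolation=cv2.INTER_CUBIC))
E
```

```text
grip in frame x,y,z mm [ -2.2   -0.51 -22.97] F in frame [0.5 0.  0.6] open 86.88 t 32.38 rot [ 0.0003  0.0499 -0.0008]
grip in frame x,y,z mm [-0.39  0.09 73.18] F in frame [ 0.3 -0.2 -0.4] open 88.02 t 33.0 rot [ 0.0019  0.0502 -0.0042]
```

View pics/w34.png

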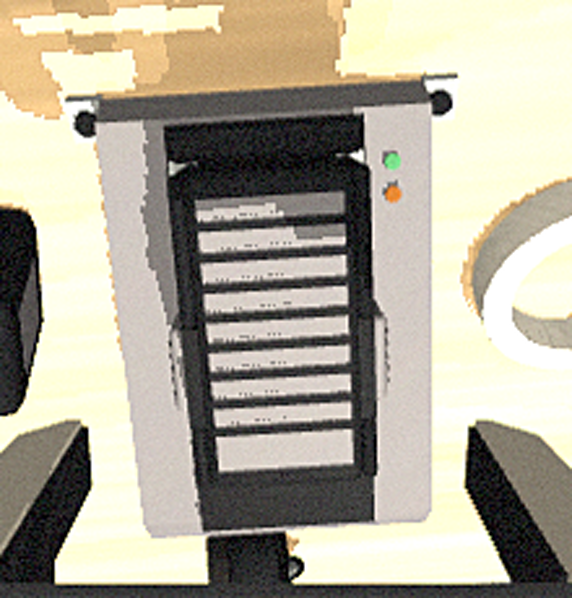

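View pics/s34.png

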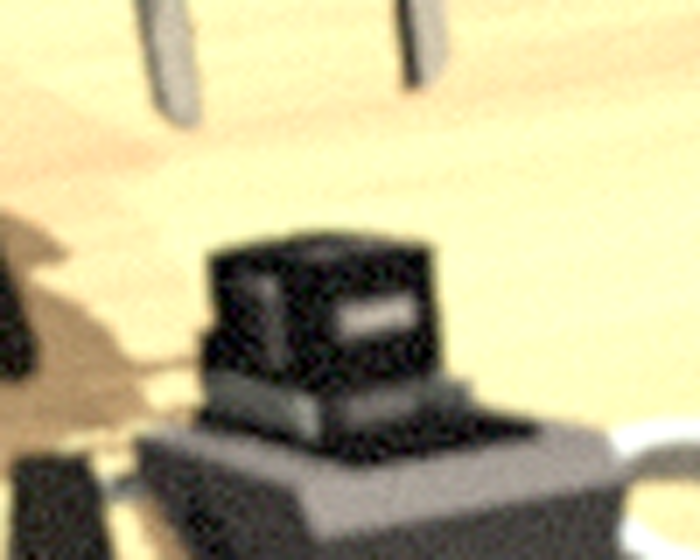

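```bash
python3 -m inch '[[[30,0,0,0,-0.05,0.004],[35,0,-1,0,0,0],[0,20,0,0,0,0],[0,20,0,0,0,0],[0,20,0,0,0,0],[0,20,0,0,0,0],[0,12,0,0,0,0],[0,0,0,0,0,0]]]' 0 30 >/dev/null; python3 ww.py; python3 - <<'E'
from h import *
import pickle
c=cam('wrist');pickle.dump((c,0),open('d35.pkl','wb'))
cv2.imwrite('pics/w35.png',cv2.resize(cv2.convertScaleAbs(c['image'],alpha=1.6),(768,576),interpolation=cv2.INTER_CUBIC))
c=cam('scene')
cv2.imwrite('pics/s35.png',cv2.resize(cv2.convertScaleAbs(c['image'][145:225,290:390],alpha=1.5),None,fx=7,fy=7,interpolation=cv2.INTER_CUBIC))
E
```

```text
grip in frame x,y,z mm [ 61.83  -3.42 -21.12] F in frame [-0.6  0.  -0.4] open 12.76 t 34.1 rot [-0.0004  0.0001  0.0048]
```

View pics/w35.png

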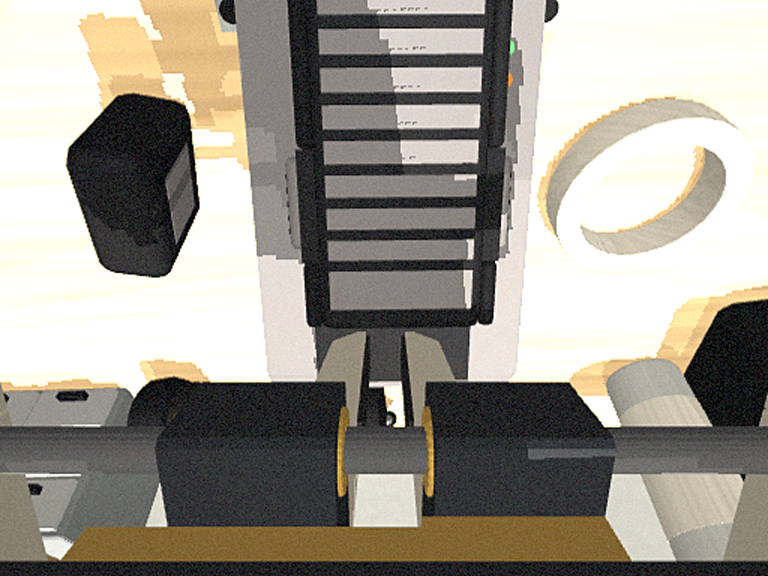

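View pics/s35.png

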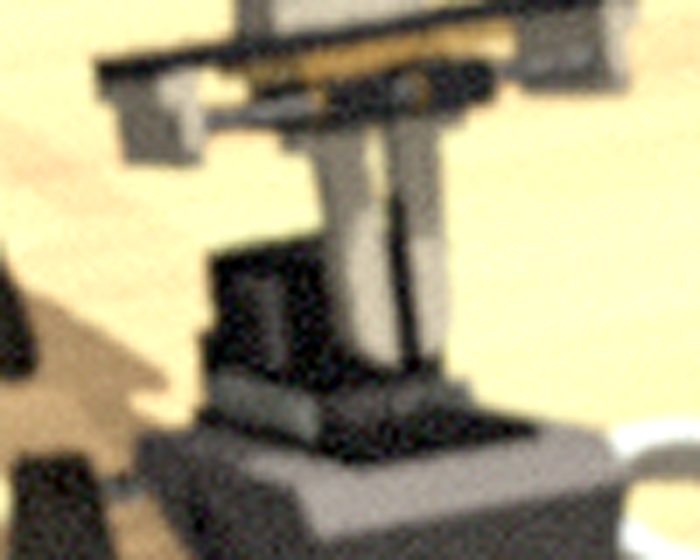

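```bash
python3 -m inch '[[[-3,0,4,0,0,0],[-4,0,0,0,0,0],[-4,0,0,0,0,0]]]' >/dev/null; python3 ww.py; python3 -m inch '[[[-3,0,0,0,0,0]]]' >/dev/null; python3 ww.py; python3 -m inch '[[[-3,0.5,0,0,0,0]]]' >/dev/null; python3 ww.py; python3 -m inch '[[[-3,0.5,0,0,0,0]]]' >/dev/null; python3 ww.py; python3 -m inch '[[[-3,0.5,0,0,0,0]]]' >/dev/null; python3 ww.py
```

```text
grip in frame x,y,z mm [ 52.61   1.48 -19.08] F in frame [-0.1  0.1 -0.6] open 0.62 t 34.58 rot [ 0.0012 -0.      0.0011]
grip in frame x,y,z mm [ 49.36   1.29 -19.31] F in frame [-0.2  0.2  0.4] open 0.75 t 34.7 rot [0.001  0.0001 0.0015]
grip in frame x,y,z mm [ 46.53   1.25 -19.87] F in frame [-0.3 -0.3  0.1] open 0.65 t 34.83 rot [0.001  0.0002 0.0014]
grip in frame x,y,z mm [ 46.31   1.44 -19.56] F in frame [10.4 -3.5  1.1] open 0.59 t 34.95 rot [ 0.0016  0.     -0.003 ]
grip in frame x,y,z mm [ 46.29   1.67 -19.02] F in frame [15.6 -4.7  2.8] open 0.27 t 35.08 rot [ 0.0024  0.0002 -0.0075]
```

```bash
python3 -m inch '[[[-4,0.7,0,0,0,0]]]' >/dev/null; python3 ww.py; python3 -m inch '[[[-3,0.5,0,0,0,0],[0,0,0,0,0,0]]]' >/dev/null; python3 ww.py; python3 -m inch '[[[12,0,0,0,0,0],[15,-5,0,0,0,0],[5,-40,0,0,0,0],[0,-40,0,0,0,0],[-10,-20,0,0,0,0],[0,0,0,0,0,0]]]' >/dev/null; python3 ww.py; python3 - <<'E'
from h import *
import pickle
c=cam('wrist');pickle.dump((c,0),open('d36.pkl','wb'))
cv2.imwrite('pics/w36.png',cv2.resize(cv2.convertScaleAbs(c['image'][0:230,150:370],alpha=2.2),None,fx=3,fy=3,interpolation=cv2.INTER_CUBIC)[:600])
for n in('scene','top'):
  c=cam(n)
  cv2.imwrite(f'pics/{n}36.png',cv2.resize(cv2.convertScaleAbs(c['image'],alpha=1.3),(768,576),interpolation=cv2.INTER_CUBIC))
E
```

```text
grip in frame x,y,z mm [ 46.29   2.02 -18.31] F in frame [24.1 -6.6  3.8] open 0.56 t 35.2 rot [ 0.0035  0.0003 -0.0136]
grip in frame x,y,z mm [ 46.26   2.24 -17.62] F in frame [23.6 -5.9  2.8] open 0.27 t 35.45 rot [ 0.0043  0.0009 -0.0179]
grip in frame x,y,z mm [56.61  1.78 84.12] F in frame [0.4 1.4 0.2] open 0.54 t 36.2 rot [ 0.0021 -0.0001 -0.0001]
```

View pics/w36.png

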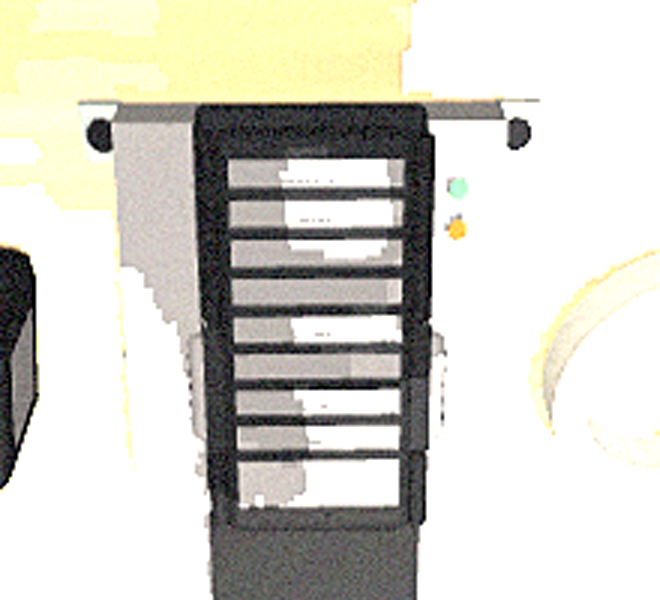

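View pics/scene36.png

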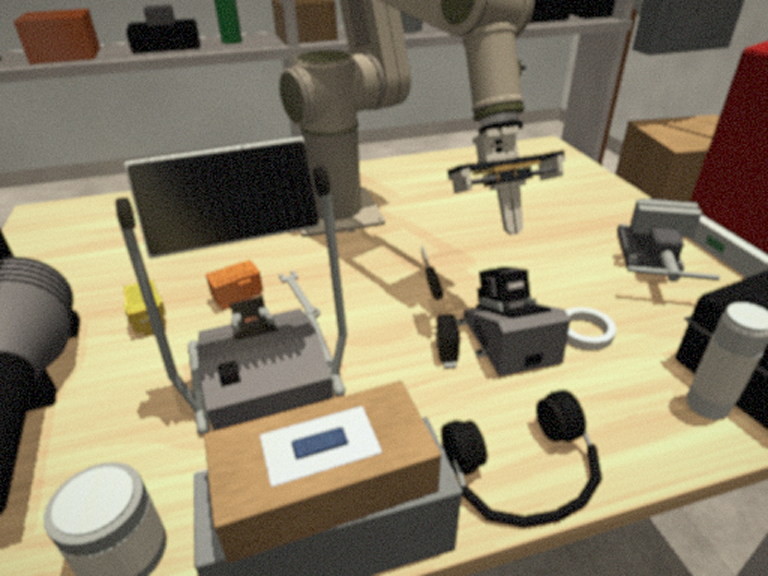

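View pics/top36.png

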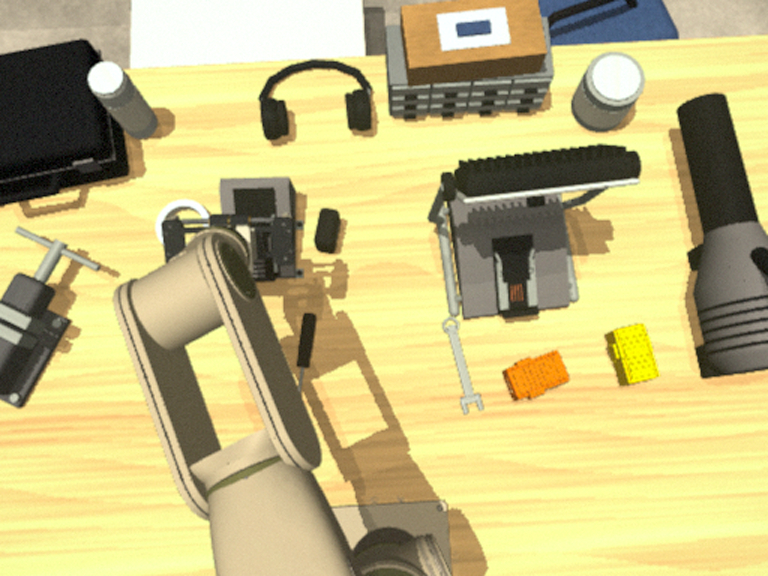

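```bash
python3 -c "
from plant import robot
print(robot.close_job())"
```

```text
the job is handed in; nothing more can be done
None
```

The pack is off the light and home on the charger, and I handed the job in at about 36 s of the 62 s allowed.

**What happened:** I squeezed both catches, slid the pack about 51 mm up the light's rails and lifted it off. The first slide onto the charger jammed about 12–15 mm short, with the tail tilted up. The fingertips sat about 20 mm further back than `robot.tip_extent` gives, so the first grasp was too shallow. Pushing on the tail at 40 N and pressing it down at 35 N did not free it. I then re-gripped about 20 mm deeper, drew the pack back out, straightened its yaw and slid it down again with little resistance to the stop. I opened the gripper there to let the catches out.

**Last checks that passed:**
- A 24 N push on the tail moved the pack less than 0.1 mm.
- The pack's front lies against the stop in the wrist view.
- The width over both catches measured about 68 mm in the image, which is fully out. I read the catches only from pictures.
- The tape measure, screwdriver and spanner look unmoved from their starting places in the top view. The tape roll is partly hidden by the arm there, but looks unmoved in the scene view.
- The gripper was raised clear of everything at the end.

**Checks that disagreed or are in doubt:**
- The measured fingertip position did not match `robot.tip_extent`.
- The 40 N tail push during the jam reached the pressing limit. It was made with the fingertips, not the gripper's body.

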